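# Set the nut and throw the cam lever of a hold-down clamp on a brass plate

### The job

The brass plate lies against its stop pins under the cam hold-down clamp, ready to be ground, but the clamp's hexagon nut has been left slack. Set the nut so that the lever begins to bite when it is about half-way through its throw (feel for it with a trial throw and bring the lever back before turning the nut), then throw the lever right over until it locks: the plate must be held firmly but never pressed so hard that the soft brass is bruised. Leave the plate against its pins and the things around the clamp where they lie.

Things in the scene. Friction and masses are not known exactly. Their poses are not given: they have to be found in the camera images.
- clamp: the clamp, fixed on an aluminium plate 130 x 190 x 12 mm. Origin on the bench under the stud. Its +y runs along the strap: heel pin at y = -40, stud and nut at y = 0, rubber foot at y = +50. Grey cam block 52 mm wide (x), y -64 to +18, 48 mm high; heel lugs 76 mm high. The stud's top is 135 mm above the bench. The lever swings in the x-z plane at y = -74 mm.
- nut (a joint): turn of the nut in rad; 0 at the start, grows clockwise seen from above = tighter (down). Thread 9 mm a turn; the strap's leverage makes the foot go down 3.2 mm per rad. Stiff, about 0.3 N m, stays where left. It needs 0.7 to 3.6 rad more, different each time: the foot is screwed out of the strap by an unknown 0 to 9 mm.
- nut_grip (a point): centre of the brass hexagon nut, 36 mm across flats, 22 mm high (this point half-way up), axis upright, top of the stack under the bare stud end. With joint nut at 0 two of its flats face the clamp's +x and -x (a black dot marks the +x flat); the others lie 60 degrees apart. Grip it across two flats from above with 20 to 30 N.
- lever (a joint): angle of the cam lever in rad: near 0 open, leaning to the clamp's -x at 30 degrees above level; 1.05 upright; 1.13 half-way; 2.27 at the stop, to +x, locked, past its dead centre at 2.1. It stays where it is left. At angle a it has lowered the foot by 8.64*(0.505 - cos(1.042 + a)) mm. Running free it takes about 0.5 N at the knob; after the bite 3 to 4 N more within 0.25 rad.
- lever_grip (a point): centre of the lever's black knob, a cylinder 24 mm across and 26 mm long with flat ends, its axis along the clamp's y. 80 mm from the lever's pivot, which lies at x 0, y -74, z 30 mm in the clamp's frame. Can be pinched by its flat ends from above (it turns and may creep a little in the fingers) or pushed.
- strap: dark steel double-bar strap, 34 mm wide, hinged on the heel pin; origin on the pin, 60 mm above the bench, its y along the strap to the foot 90 mm away. It carries a red domed rubber foot, 18 mm across, which presses on the plate. Toe up when the clamp is open. The foot's own height is not measured.
- work_center (a point): centre of the brass plate, 60 x 46 x 14 mm, about 0.33 kg, loose, lying on the clamp's plate (its top 26 mm above the bench) under the foot, against three steel stop pins.
- nest (a point): where the plate's centre belongs, in the clamp's plate, 55 mm from the stud along the clamp's y, 19 mm above the bench.
- rotary_tool: cordless rotary hand tool, dark green body 148 mm long and 39 mm thick, steel collet and small felt wheel at its +x end; lies on the bench beside the clamp. Origin under its middle. Bystander.
- polish_bar: dull green bar of polishing compound, 62 x 30 x 26 mm, lying on the bench. Origin at the centre of its underside. Bystander.
- wheel_tin: round flat metal tin, 60 mm across, 27 mm high, on the robot's side of the clamp. Origin at the centre of its underside. Bystander.
- file: hand file with a brown wooden handle (22 mm thick, to -x) and dark steel blade to +x, 225 mm long, lying near the lever's side of the clamp. Origin on the bench, 15 mm ahead of the handle. Bystander.
Not all that is in view belongs to the job. There is more than one size of the part that bears work_center; the job needs the middle-sized.

How it is judged:
At the end, for the whole second after the job is handed in: The lever is right over (beyond 2.2 of 2.27 rad) and stays; the foot presses on the plate with 48 to 70 N, which is what a bite between about 0.9 and 1.3 rad (half-way is 1.13) gives; the plate's centre is within 4 mm of its place at the pins (value of joint lever above 2.2 rad and contact force between strap and work between 48 and 70 N and horizontal distance between work_center and nest below 0.004 m); the robot touches nothing.
It fails at once if the foot presses on the plate with more than 82 N (over-tight nut: bruised brass) (contact force between strap and work above 82 N).
It fails at once if the plate is pushed more than 6 mm from its place at the pins (horizontal distance between work_center and nest above 0.006 m).
It fails at once if a thing lying around the clamp is moved more than 20 mm (distance of any of rotary_tool, polish_bar, wheel_tin, file from where it was at the start of the episode above 0.02 m).
It also fails if it takes over 72 s, if anything falls off the work surface, if the arm or the gripper's body presses on something with over 40 N, if the wrist force passes 120 N, or if a joint passes its speed limit or range.

### The arm

A 6-joint arm with a two-finger parallel gripper is mounted at the origin on the work surface. World frame = base frame: x ahead of the robot, y to its left, z up, the work surface at z = 0. Lengths are in m, angles in rad, forces in N, time in s.
With the tool pointing down it reaches from about 0.25 to 0.775 m from the base axis. Payload 4 kg.
Tool frame: the origin (TCP) lies at the very end of the fingers, on their centre line; the grasp point (between the pads) lies 19 mm behind it; y points along the fingers, x is the direction in which the jaws open and shut, and the axes are right-handed (so a half turn about y gives the same grasp; the last joint's range is limited). The gripper opens to 94 mm and grips with 3 to 60 N. Pads are 16 mm wide; open, the fingers measure 119 mm over their backs; the gripper's body (75 mm by 177 mm) begins 78 mm behind the grasp point.
Start: joints at [-1.205, 0.087, 1.371, -0, 1.684, -0.103], TCP at [0.248, -0.491, 0.206] pointing down, gripper open.
Joint ranges: [-3.1, 3.1], [-0.76, 2.03], [0.27, 2.55], [-1.08, 4.22], [0.17, 2.65], [-2.57, 2.57]. Speed limits (rad/s): [2.79, 2.79, 3.14, 3.14, 3.14, 3.14].

### API

Orientations are given as [roll, pitch, yaw] about the fixed x, y, z axes, in that order (R = Rz(yaw) Ry(pitch) Rx(roll)).
In Python, from bench import robot, snapshot, workorder gives the robot as it stands.
- The arm moves only by the tool play_rows, never from a script. Its argument "steps" is a list of rows, each an object of numbers: "x", "y", "z": the shift along the world's x, y, z in m; "rx", "ry", "rz": the turn, a rotation vector about the world's x, y, z in rad; "hand": the finger opening in m, from 0 to 0.094. A call has 1 to 8 rows; each row shifts and turns the commanded pose from where the row before left it; what a row does not reach is not made up. A row lasts 1/8 s, in which the tool goes at most 62.5 mm and 10.7 degrees, less where a joint would pass 70% of its speed; a pose out of reach is approached as far as the arm can. A call is refused whole if a number of a shift passes 0.0625 or a number of a turn 0.188, either way. A call with a gripper value outside its range is refused whole. The fingers move at their own pace and stop on an object; the grip force is fixed at half the most. Time passes only in rows, so rows that do not move let the fingers close. It gives the time, the measured TCP pose, the force and the opening at its end, in the units of the state.
- robot.get_obs(): the state, without advancing time (a new reading comes with each control period).
- snapshot(name): name is "scene" or "top" or "wrist"; returns a dict with "color" (420x560x3 uint8, red, green, blue), "range_z" (420x560 float32, m along the optical axis (not along the pixel's ray), 0 where there is no reading), "fov_y" (degrees; the focal length in pixels is half the picture's height over the tangent of half this angle, whatever the lens; pixels are square), "cx", "cy" (the principal point, pixels), "T" (4x4, takes a point from camera to world coordinates). Camera axes: x right, y down, z forward; pixel columns grow to the right and rows downward; lengths in m; the calibration is good to about 2 mm. A picture is of the moment at which its call begins.
- workorder.close_job(): hands the job in, once; it reports no verdict.
The state is a dict: "time": time; "joint_positions": joint angles; "qvel": joint speeds; "joint_torque": joint torques, N m; "tool_pos": TCP position; "ee_rot": TCP orientation; "wrist_force": force on the tool from outside, world axes, zero at the start; "wrist_torque": the same for the moment, N m; "width": finger opening in m.
Only numpy, scipy, OpenCV 4.12 (cv2) and the standard library are available. Lean on these libraries where they do the work, as an engineer would, in place of code of your own. Each camera call takes 0.05 s, during which the arm holds its last target.

## Working session

There is one attempt and no reset: what is moved stays moved. The work goes in short steps, Python scripts to look and compute and a tool call to move; the robot and the scene stay as the last step left them, time stands still between calls to the robot, and variables do not carry over. Pictures are saved under pics/ and viewed, and the job is handed in when it is done.

Besides the shell and the picture viewer there is one more tool, called after ">>>" as name(argument=value, ...), one argument or row to a line, values as JSON. play_rows: Moves the arm, as the interface text tells. Its arguments: {"type":"object","properties":{"steps":{"type":"array"}},"required":["steps"]}

```bash
ls; mkdir -p pics; cat > h.py <<'E'
import numpy as np, cv2, sys
sys.path.insert(0,'.')
from bench import robot, snapshot, workorder
def snap(n,f):
    s=snapshot(n); cv2.imwrite('pics/'+f+'.png',s['color'][:,:,::-1]); np.savez('pics/'+f+'.npz',**s); return s
def K(s):
    return s['color'].shape[0]/2/np.tan(np.radians(s['fov_y'])/2)
def pts(s):
    f=K(s);z=s['range_z'];v,u=np.mgrid[:z.shape[0],:z.shape[1]]
    p=np.stack([(u-s['cx'])/f*z,(v-s['cy'])/f*z,z],-1)
    T=s['T'];return p@T[:3,:3].T+T[:3,3]
def ray(s,u,v,zp):
    f=K(s);T=s['T'];d=T[:3,:3]@np.array([(u-s['cx'])/f,(v-s['cy'])/f,1]);o=T[:3,3]
    return o+d*(zp-o[2])/d[2]
def proj(s,p):
    T=s['T'];c=T[:3,:3].T@(np.array(p)-T[:3,3]);f=K(s);return c[0]/c[2]*f+s['cx'],c[1]/c[2]*f+s['cy']
E
python3 - <<'E'
from h import *
for n in ['scene','top','wrist']:
    s=snap(n,n+'0'); print(n,s['fov_y'],s['cx'],s['cy'],s['T'].round(3).tolist())
print(robot.get_obs())
E
```

```text
pics
scene 47.30304682849862 290.24601420310887 216.52519959063503 [[-0.315, 0.753, -0.578, 1.169], [0.949, 0.256, -0.183, 0.236], [0.01, -0.606, -0.796, 0.902], [0.0, 0.0, 0.0, 1.0]]
top 45.67562603805949 277.9038925906283 213.83416708193343 [[0.015, -0.998, 0.068, 0.512], [-1.0, -0.014, 0.008, 0.074], [-0.007, -0.068, -0.998, 1.008], [0.0, 0.0, 0.0, 1.0]]
wrist 61.87272819413885 285.3629862798422 207.46953500552362 [[0.452, -0.861, -0.235, 0.317], [-0.892, -0.436, -0.119, -0.455], [-0.0, 0.264, -0.965, 0.385], [0.0, 0.0, 0.0, 1.0]]
{'time': 0.15, 'joint_positions': array([-1.20508874e+00,  8.77951934e-02,  1.37186773e+00,  6.88179242e-06,
        1.68357352e+00, -1.03114768e-01]), 'qvel': array([ 0.00040098,  0.00013176, -0.00405311, -0.00065022, -0.00108216,
        0.00012939]), 'joint_torque': array([ 1.41641536e-03, -3.40643728e+01, -3.02792966e+01,  7.17590377e-02,
        3.04955954e-02, -1.39771305e-04]), 'tool_pos': array([ 0.24835692, -0.49028503,  0.20458756]), 'ee_rot': array([-1.57062032,  0.00163436, -1.10197306]), 'wrist_force': array([-0.26715292,  0.35513017,  0.18086397]), 'wrist_torque': array([-0.0061451 ,  0.00564205,  0.03144957]), 'width': 0.09422178888375868}
```

View pics/scene0.png

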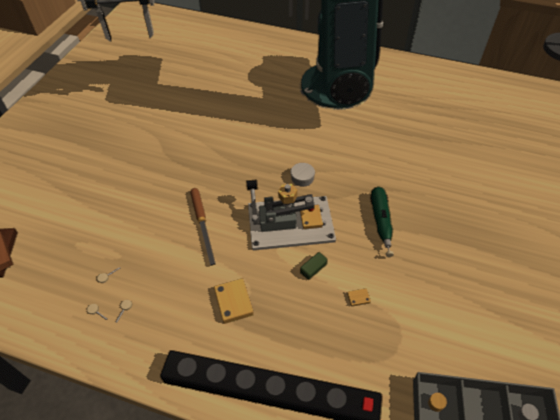

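View pics/top0.png

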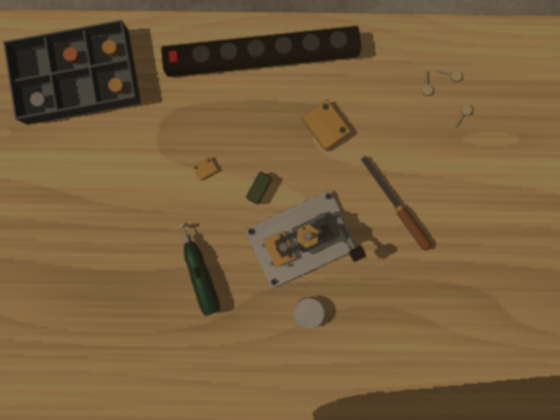

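```bash
python3 - <<'E'
from h import *
a=cv2.imread('pics/top0.png');b=cv2.imread('pics/scene0.png')
cv2.imwrite('pics/c1.png',cv2.resize(a[180:300,230:390],None,fx=5,fy=5,interpolation=cv2.INTER_CUBIC))
cv2.imwrite('pics/c2.png',cv2.resize(b[160:260,230:350],None,fx=6,fy=6,interpolation=cv2.INTER_CUBIC))
E
```

```text
(no output)
```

View pics/c1.png

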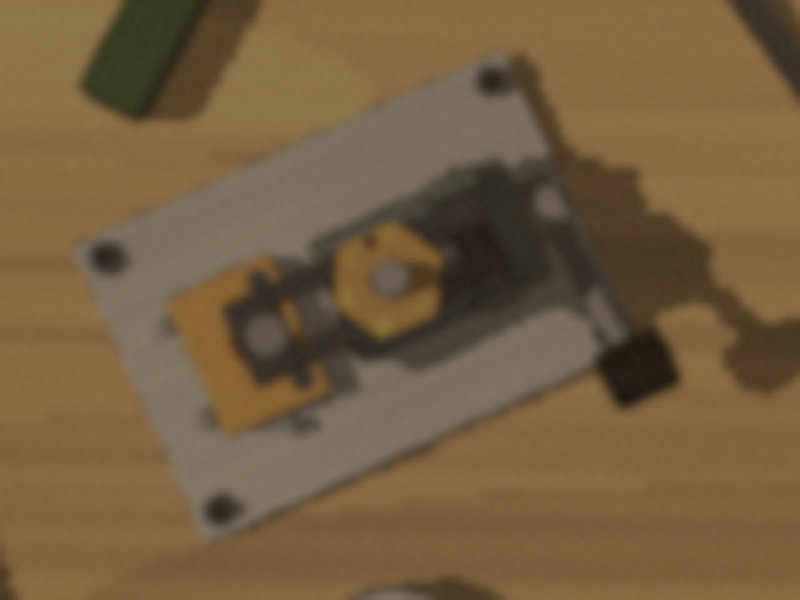

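View pics/c2.png

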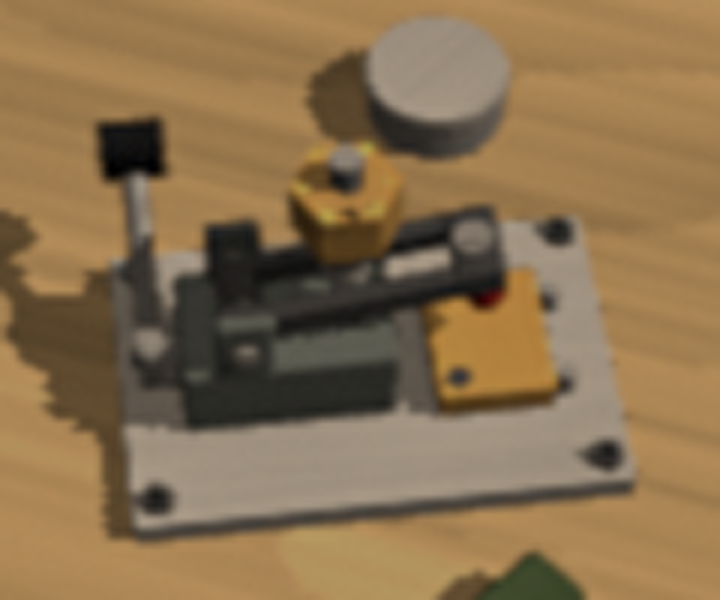

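```bash
python3 - <<'E'
from h import *
for n in ['top0','scene0']:
    s=dict(np.load(f'pics/{n}.npz')); P=pts(s)
    m=(P[...,2]>0.009)&(P[...,2]<0.016)&(abs(P[...,0]-.45)<.14)&(abs(P[...,1]-.03)<.17)
    m=(P[...,2]>0.009)&(P[...,0]>.3)&(P[...,0]<.62)&(P[...,1]>-.12)&(P[...,1]<.16)
    nl,lab,st,c=cv2.connectedComponentsWithStats(m.astype(np.uint8))
    for i in range(1,nl):
        if st[i,4]>150:
            q=P[lab==i]; print(n,i,st[i],q.mean(0).round(3),q[:,2].max().round(3))
    i=1+np.argmax(st[1:,4]); 
    q=P[(lab==i)&(P[...,2]<0.016)][:,:2].astype(np.float32)
    r=cv2.minAreaRect(q*1000); print('rect',r,cv2.boxPoints(r).round(1).tolist())
    for lo,hi in [(.126,.145),(.105,.126),(.09,.105),(.055,.09)]:
        k=(lab==i)&(P[...,2]>lo)&(P[...,2]<hi); print(lo,hi,k.sum(),np.median(P[k],0).round(4) if k.any() else '')
    hsv=cv2.cvtColor(s['color'],cv2.COLOR_RGB2HSV)
    dark=(lab==i)&(s['color'].max(-1)<40)
    nl2,l2,st2,c2=cv2.connectedComponentsWithStats(dark.astype(np.uint8))
    for j in range(1,nl2):
        if st2[j,4]>15: print(' dark',st2[j],c2[j].round(1),P[l2==j].mean(0).round(4),P[l2==j][:,2].max().round(3))
E
```

```text
top0 405 [ 244  195  122   93 6272] [0.53  0.035 0.037] 1.008
top0 620 [293 297  31  32 756] [0.389 0.021 0.033] 1.008
rect ((531.9989013671875, 36.765357971191406), (130.09786987304688, 189.9482421875), 25.526851654052734) [[432.3999938964844, 94.4000015258789], [514.2000122070312, -77.0], [631.5999755859375, -20.899999618530273], [549.7999877929688, 150.5]]
0.126 0.145 48 [0.5354 0.0294 0.1348]
0.105 0.126 314 [0.5355 0.0304 0.1222]
0.09 0.105 4 [0.518  0.043  0.1019]
0.055 0.09 954 [ 5.265e-01 -4.000e-04  7.690e-02]
 dark [321 225  10   9  33] [325.6 229.1] [ 0.5488 -0.009   0.0666] 0.072
 dark [351 247  13  13 108] [357.  253.1] [ 0.5047 -0.0662  0.0814] 0.088
scene0 1 [291 163  24  22 420] [0.394 0.02  0.024] 0.031
scene0 2 [ 246  179   90   69 4025] [0.546 0.035 0.039] 0.137
rect ((533.6465454101562, 35.52227783203125), (133.65304565429688, 189.65890502929688), 25.75065040588379) [[432.29998779296875, 91.9000015258789], [514.7000122070312, -78.9000015258789], [635.0, -20.899999618530273], [552.5999755859375, 150.0]]
0.126 0.145 36 [0.5382 0.0289 0.1338]
0.105 0.126 245 [0.5436 0.0316 0.12  ]
0.09 0.105 40 [0.5501 0.0334 0.1014]
0.055 0.09 833 [0.5355 0.0104 0.0719]
 dark [247 181  10   9  75] [251.3 184.5] [ 0.512  -0.0666  0.0773] 0.084
 dark [264 198  20  13 137] [271.6 204.1] [ 0.5418 -0.0072  0.0651] 0.076
 dark [295 198  10   4  18] [299.8 199.6] [0.5163 0.0506 0.0743] 0.08
 dark [276 206  37  10  89] [293.2 210.6] [0.5464 0.0449 0.0688] 0.08
 dark [266 216   5   8  19] [267.2 220.2] [ 0.5799 -0.0042  0.0545] 0.07
 dark [270 226  24   4  29] [281.9 227.8] [0.5663 0.0253 0.0216] 0.026
```

>>> play_rows(
  steps=[
    {"x": 0.0288,"y": 0.052,"z": 0.008,"rz": 0.155,"hand": 0.07},
    {"x": 0.0288,"y": 0.052,"z": 0.008,"rz": 0.155,"hand": 0.07},
    {"x": 0.0288,"y": 0.052,"z": 0.008,"rz": 0.155,"hand": 0.07},
    {"x": 0.0288,"y": 0.052,"z": 0.008,"rz": 0.155,"hand": 0.07},
    {"x": 0.0288,"y": 0.052,"z": 0.008,"rz": 0.155,"hand": 0.07},
    {"x": 0.0288,"y": 0.052,"z": 0.008,"rz": 0.155,"hand": 0.07},
    {"x": 0.0288,"y": 0.052,"rz": 0.155,"hand": 0.07},
    {"x": 0.0288,"y": 0.052,"rz": 0.155,"hand": 0.07},
  ],
)

```text
schema error: expected keys x, y, z, rx, ry, rz, hand
```

>>> play_rows(
  steps=[
    {"x": 0.0288,"y": 0.052,"rz": 0.155,"hand": 0.07},
    {"x": 0.0288,"y": 0.052,"rz": 0.155,"hand": 0.07},
    {"hand": 0.07},
    {"hand": 0.07},
  ],
)

```text
schema error: expected keys x, y, z, rx, ry, rz, hand
```

```bash
python3 - <<'E'
from h import *
o=robot.get_obs();print(o['time'],o['tool_pos'],o['ee_rot'],o['wrist_force'],o['width'])
s=snap('wrist','w1');cv2.imwrite('pics/w1b.png',cv2.resize(s['color'][:,:,::-1],(800,600)))
print(s['T'].round(3).tolist())
P=pts(s)
for lo,hi in [(.128,.145),(.112,.128)]:
    k=(P[...,2]>lo)&(P[...,2]<hi)&(np.hypot(P[...,0]-.536,P[...,1]-.03)<.03); print(lo,k.sum(),np.median(P[k],0).round(4) if k.any() else '')
    if k.any():
        c,r,a=cv2.minAreaRect((P[k][:,:2]*1000).astype(np.float32)); print(c,r,a)
E
```

```text
0.15 [ 0.24835692 -0.49028503  0.20458756] [-1.57062032  0.00163436 -1.10197306] [-0.26715292  0.35513017  0.18086397] 0.09422178888375868
[[0.452, -0.861, -0.235, 0.317], [-0.892, -0.436, -0.119, -0.455], [-0.0, 0.264, -0.965, 0.385], [0.0, 0.0, 0.0, 1.0]]
0.128 0 
0.112 0
```

View pics/w1b.png

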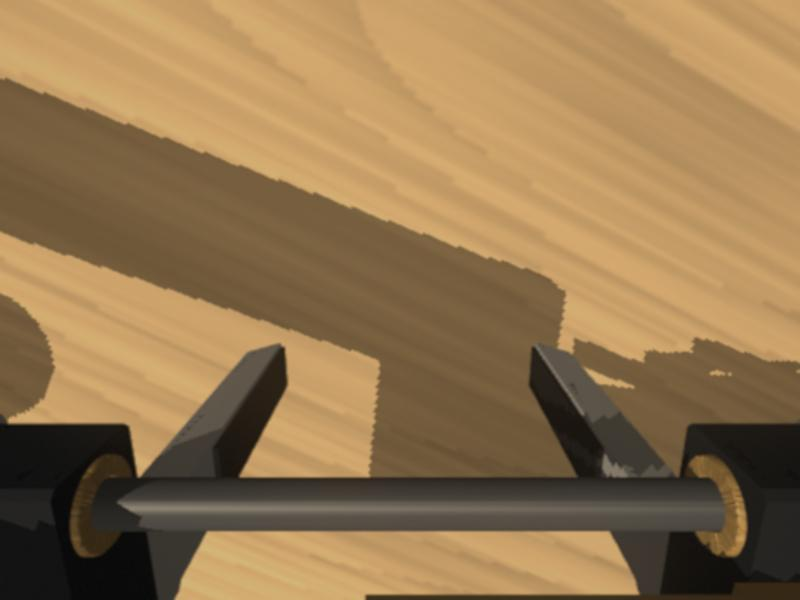

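>>> play_rows(
  steps=[
    {"x": 0.0288,"y": 0.052,"z": 0.008,"rx": 0,"ry": 0,"rz": 0.155,"hand": 0.07},
    {"x": 0.0288,"y": 0.052,"z": 0.008,"rx": 0,"ry": 0,"rz": 0.155,"hand": 0.07},
    {"x": 0.0288,"y": 0.052,"z": 0.008,"rx": 0,"ry": 0,"rz": 0.155,"hand": 0.07},
    {"x": 0.0288,"y": 0.052,"z": 0.008,"rx": 0,"ry": 0,"rz": 0.155,"hand": 0.07},
    {"x": 0.0288,"y": 0.052,"z": 0.008,"rx": 0,"ry": 0,"rz": 0.155,"hand": 0.07},
    {"x": 0.0288,"y": 0.052,"z": 0.008,"rx": 0,"ry": 0,"rz": 0.155,"hand": 0.07},
    {"x": 0.0288,"y": 0.052,"z": 0,"rx": 0,"ry": 0,"rz": 0.155,"hand": 0.07},
    {"x": 0.0288,"y": 0.052,"z": 0,"rx": 0,"ry": 0,"rz": 0.155,"hand": 0.07},
  ],
)

```text
time: 1.2
tool_pos: [0.4796, -0.0729, 0.2537]
ee_rot: [-1.571, -0.001, 0.143]
wrist_force: [-0.5, 0.1, -0.3]
width: 0.0697
```

>>> play_rows(
  steps=[
    {"x": 0.0288,"y": 0.052,"z": 0,"rx": 0,"ry": 0,"rz": 0.155,"hand": 0.07},
    {"x": 0.0288,"y": 0.052,"z": 0,"rx": 0,"ry": 0,"rz": 0.155,"hand": 0.07},
    {"x": 0,"y": 0,"z": 0,"rx": 0,"ry": 0,"rz": 0,"hand": 0.07},
    {"x": 0,"y": 0,"z": 0,"rx": 0,"ry": 0,"rz": 0,"hand": 0.07},
  ],
)

```text
time: 1.7
tool_pos: [0.5361, 0.029, 0.2531]
ee_rot: [-1.571, 0.001, 0.447]
wrist_force: [0.3, 0.4, -0.5]
width: 0.07
```

```bash
cat > w.py <<'E'
from h import *
f=sys.argv[1]
o=robot.get_obs();print(o['time'],o['tool_pos'],o['ee_rot'],o['wrist_force'],o['width'])
s=snap('wrist',f);cv2.imwrite(f'pics/{f}b.png',cv2.resize(s['color'][:,:,::-1],(800,600)))
P=pts(s)
for lo,hi in [(.128,.145),(.112,.128)]:
    k=(P[...,2]>lo)&(P[...,2]<hi)&(np.hypot(P[...,0]-.536,P[...,1]-.03)<.03); print(lo,k.sum(),np.median(P[k],0).round(4) if k.any() else '')
    if k.any():
        c,r,a=cv2.minAreaRect((P[k][:,:2]*1000).astype(np.float32)); print(c,r,a)
E
python3 w.py w1
```

```text
1.7 [0.53614339 0.02897192 0.25311019] [-1.57094650e+00  1.24912017e-03  4.47374891e-01] [ 0.26713404  0.41875209 -0.51262181] 0.06995524678793986
0.128 183 [0.5353 0.0287 0.136 ]
(535.64599609375, 28.29627227783203) (12.377213478088379, 11.919455528259277) 27.171985626220703
0.112 1195 [0.5343 0.0301 0.1228]
(535.4197998046875, 27.67554473876953) (35.99604797363281, 40.84321594238281) 25.848146438598633
```

View pics/w1b.png

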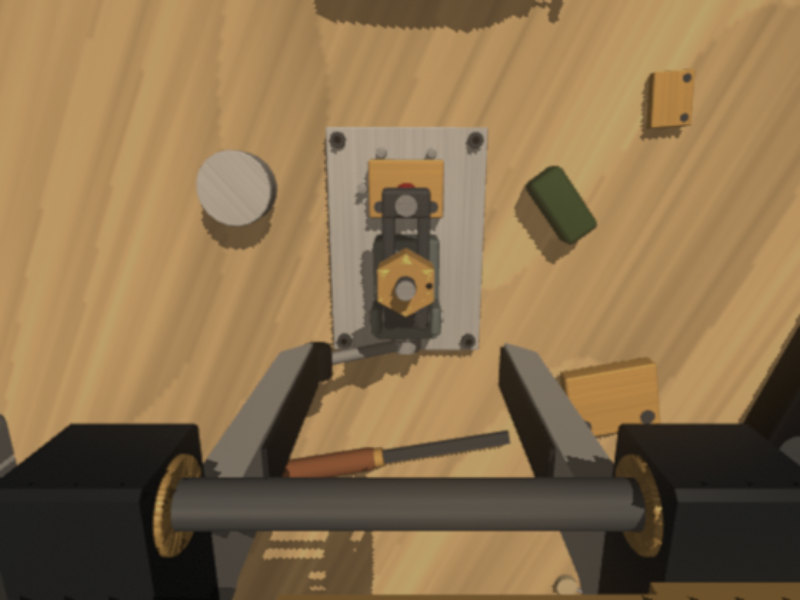

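>>> play_rows(
  steps=[
    {"x": -0.0006,"y": -0.0005,"z": -0.04,"rx": 0,"ry": 0,"rz": 0,"hand": 0.07},
    {"x": 0,"y": 0,"z": -0.04,"rx": 0,"ry": 0,"rz": 0,"hand": 0.07},
    {"x": 0,"y": 0,"z": -0.04,"rx": 0,"ry": 0,"rz": 0,"hand": 0.07},
    {"x": 0,"y": 0,"z": -0.03,"rx": 0,"ry": 0,"rz": 0,"hand": 0.07},
    {"x": 0,"y": 0,"z": -0.009,"rx": 0,"ry": 0,"rz": 0,"hand": 0.05},
    {"x": 0,"y": 0,"z": 0,"rx": 0,"ry": 0,"rz": 0,"hand": 0.02},
    {"x": 0,"y": 0,"z": 0,"rx": 0,"ry": 0,"rz": 0,"hand": 0.02},
    {"x": 0,"y": 0,"z": 0,"rx": 0,"ry": 0,"rz": 0,"hand": 0.02},
  ],
)

```text
time: 2.75
tool_pos: [0.5349, 0.0274, 0.0964]
ee_rot: [-1.573, 0.003, 0.448]
wrist_force: [-6.3, -3.9, 5.2]
width: 0.0359
```

>>> play_rows(
  steps=[
    {"x": 0,"y": 0,"z": 0,"rx": 0,"ry": 0,"rz": 0,"hand": 0.02},
    {"x": 0,"y": 0,"z": 0,"rx": 0,"ry": 0,"rz": 0,"hand": 0.02},
  ],
)

```text
time: 3.0
tool_pos: [0.5349, 0.0274, 0.0964]
ee_rot: [-1.573, 0.003, 0.448]
wrist_force: [-6.0, -3.7, 3.4]
width: 0.0358
```

>>> play_rows(
  steps=[
    {"x": -0.0005,"y": -0.0008,"z": -0.0003,"rx": 0,"ry": 0,"rz": -0.15,"hand": 0.02},
    {"x": 0,"y": 0,"z": -0.0003,"rx": 0,"ry": 0,"rz": -0.18,"hand": 0.02},
    {"x": 0,"y": 0,"z": -0.0003,"rx": 0,"ry": 0,"rz": -0.18,"hand": 0.02},
    {"x": 0,"y": 0,"z": -0.0003,"rx": 0,"ry": 0,"rz": -0.18,"hand": 0.02},
    {"x": 0,"y": 0,"z": -0.0003,"rx": 0,"ry": 0,"rz": -0.18,"hand": 0.02},
    {"x": 0,"y": 0,"z": -0.0003,"rx": 0,"ry": 0,"rz": -0.18,"hand": 0.02},
    {"x": 0,"y": 0,"z": -0.0003,"rx": 0,"ry": 0,"rz": -0.18,"hand": 0.02},
    {"x": 0,"y": 0,"z": -0.0003,"rx": 0,"ry": 0,"rz": -0.18,"hand": 0.02},
  ],
)

```text
time: 4.0
tool_pos: [0.535, 0.0274, 0.0944]
ee_rot: [-1.572, -0.001, -0.967]
wrist_force: [-4.2, -1.4, 5.9]
width: 0.0355
```

>>> play_rows(
  steps=[
    {"x": 0,"y": 0,"z": -0.0003,"rx": 0,"ry": 0,"rz": -0.18,"hand": 0.02},
    {"x": 0,"y": 0,"z": -0.0003,"rx": 0,"ry": 0,"rz": -0.18,"hand": 0.02},
    {"x": 0,"y": 0,"z": -0.0002,"rx": 0,"ry": 0,"rz": -0.13,"hand": 0.02},
    {"x": 0,"y": 0,"z": 0,"rx": 0,"ry": 0,"rz": 0,"hand": 0.02},
    {"x": 0,"y": 0,"z": 0,"rx": 0,"ry": 0,"rz": 0,"hand": 0.02},
  ],
)

```text
time: 4.62
tool_pos: [0.535, 0.0274, 0.0937]
ee_rot: [-1.571, -0.001, -1.453]
wrist_force: [-5.5, -2.6, 5.4]
width: 0.0356
```

```bash
python3 - <<'E'
from h import *
o=robot.get_obs();print(o)
s=snap('scene','s2');cv2.imwrite('pics/s2b.png',cv2.resize(s['color'][150:260,220:360,::-1],None,fx=5,fy=5,interpolation=2))
E
```

```text
{'time': 4.625, 'joint_positions': array([-5.39633070e-02,  1.04916966e-01,  1.57564260e+00, -1.12261746e-03,
        1.46110145e+00,  1.39957004e+00]), 'qvel': array([ 0.00018652, -0.0012499 ,  0.00019278,  0.00146569, -0.00112216,
        0.0004849 ]), 'joint_torque': array([  1.47984345, -30.82546949, -28.60895813,   0.43150415,
        -1.72414452,  -0.37081104]), 'tool_pos': array([0.53501487, 0.02739145, 0.09365272]), 'ee_rot': array([-1.57105389e+00, -1.08788396e-03, -1.45341027e+00]), 'wrist_force': array([-5.48574521, -2.59155901,  5.40047835]), 'wrist_torque': array([ 0.01772535,  0.956734  , -0.38538089]), 'width': 0.035599055507735275}
```

View pics/s2b.png

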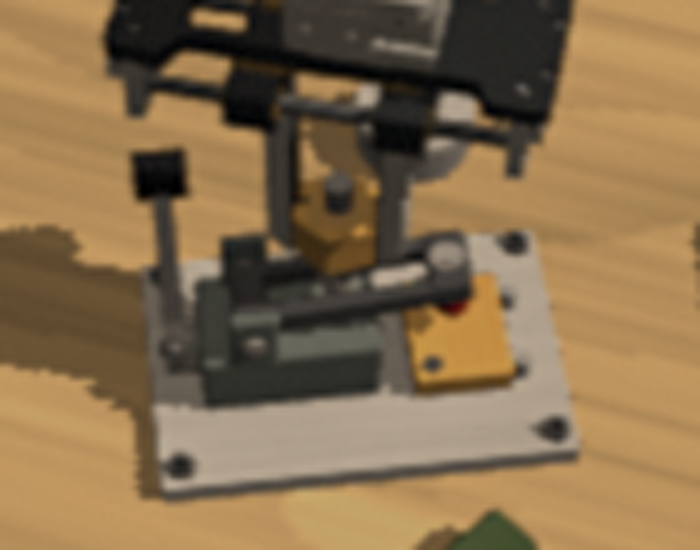

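>>> play_rows(
  steps=[
    {"x": 0,"y": 0,"z": 0,"rx": 0,"ry": 0,"rz": 0,"hand": 0.056},
    {"x": 0,"y": 0,"z": 0.01,"rx": 0,"ry": 0,"rz": 0,"hand": 0.056},
    {"x": 0,"y": 0,"z": 0.045,"rx": 0,"ry": 0,"rz": 0,"hand": 0.056},
    {"x": -0.008,"y": -0.025,"z": 0.03,"rx": 0,"ry": 0,"rz": 0.11,"hand": 0.056},
    {"x": -0.012,"y": -0.04,"z": 0,"rx": 0,"ry": 0,"rz": 0.11,"hand": 0.056},
    {"x": -0.01,"y": -0.03,"z": 0,"rx": 0,"ry": 0,"rz": 0.11,"hand": 0.056},
    {"x": 0,"y": 0,"z": 0,"rx": 0,"ry": 0,"rz": 0,"hand": 0.056},
    {"x": 0,"y": 0,"z": 0,"rx": 0,"ry": 0,"rz": 0,"hand": 0.056},
  ],
)

```text
time: 5.68
tool_pos: [0.5059, -0.0665, 0.1768]
ee_rot: [-1.57, -0.0, -1.123]
wrist_force: [-0.1, 0.2, -0.1]
width: 0.056
```

```bash
python3 w.py w3; python3 - <<'E'
from h import *
s=snap('top','t3');P=pts(s)
d=(s['color'].max(-1)<40)&(np.hypot(P[...,0]-.505,P[...,1]+.067)<.03)&(P[...,2]<.1);print(d.sum(),P[d].mean(0),P[d][:,2].max())
E
```

```text
5.675 [ 0.50585004 -0.06646547  0.17679375] [-1.56961906e+00 -8.35186873e-05 -1.12285495e+00] [-0.1236473   0.2036712  -0.08712795] 0.05602855087983137
0.128 406 [0.5362 0.0265 0.1355]
(535.64697265625, 27.04894256591797) (12.273253440856934, 12.505938529968262) 24.959054946899414
0.112 2357 [0.5381 0.0252 0.1198]
(535.5895385742188, 27.43592071533203) (40.903770446777344, 36.45317840576172) 6.503597259521484<stdin>:3: RuntimeWarning: Mean of empty slice.
  ret = um.true_divide(
Traceback (most recent call last):
ValueError: zero-size array to reduction operation maximum which has no identity
```

View pics/w3b.png

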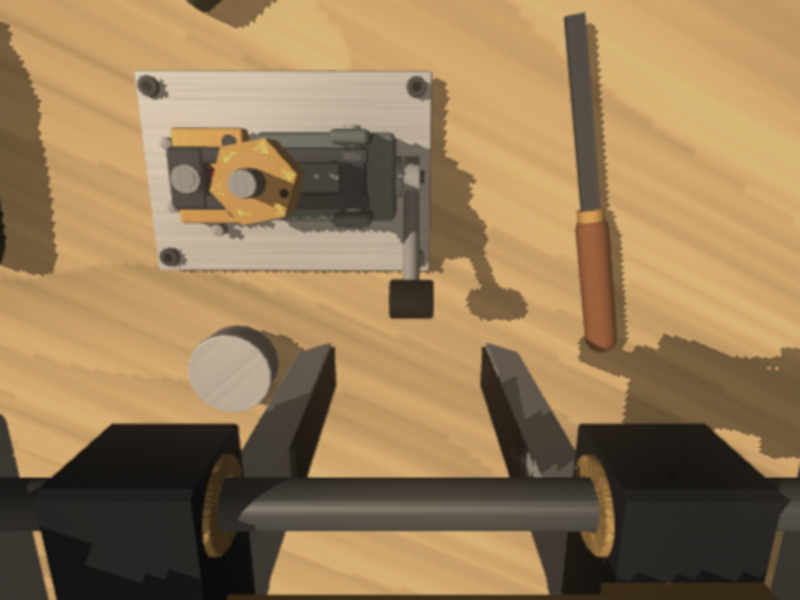

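```bash
python3 - <<'E'
from h import *
s=dict(np.load('pics/w3.npz'));P=pts(s)
d=(s['color'].max(-1)<60)&(np.hypot(P[...,0]-.505,P[...,1]+.067)<.035)&(P[...,2]<.1)&(P[...,2]>.06);q=P[d];print(d.sum(),q[:,2].max())
c,sn=np.cos(.4474),np.sin(.4474)
l=(q[:,:2]-[.535,.0274])@np.array([[c,-sn],[sn,c]]);print(l.min(0),l.max(0),l[q[:,2]>.075].mean(0))
o=np.array([.50585,-.06647])-[.535,.0274];print('tool',o@np.array([[c,-sn],[sn,c]]))
E
```

```text
691 0.08454102022578691
[-0.07745259 -0.08505242] [-0.05724767 -0.06259008] [-0.06674618 -0.0739142 ]
tool [-0.06689122 -0.07201988]
```

>>> play_rows(
  steps=[
    {"x": -0.0007,"y": -0.0024,"z": -0.045,"rx": 0,"ry": 0,"rz": 0,"hand": 0.056},
    {"x": 0,"y": 0,"z": -0.045,"rx": 0,"ry": 0,"rz": 0,"hand": 0.05},
    {"x": 0,"y": 0,"z": -0.034,"rx": 0,"ry": 0,"rz": 0,"hand": 0.05},
    {"x": 0,"y": 0,"z": 0,"rx": 0,"ry": 0,"rz": 0,"hand": 0.04},
    {"x": 0,"y": 0,"z": 0,"rx": 0,"ry": 0,"rz": 0,"hand": 0.02},
    {"x": 0,"y": 0,"z": 0,"rx": 0,"ry": 0,"rz": 0,"hand": 0.02},
    {"x": 0,"y": 0,"z": 0,"rx": 0,"ry": 0,"rz": 0,"hand": 0.02},
  ],
)

```text
time: 6.65
tool_pos: [0.506, -0.0685, 0.0545]
ee_rot: [-1.567, -0.0, -1.122]
wrist_force: [-0.3, 4.8, 5.3]
width: 0.0263
```

```bash
cat > ang.py <<'E'
from h import *
c,sn=np.cos(.4474),np.sin(.4474)
o=robot.get_obs();p=o['tool_pos'];d=p[:2]-[.535,.0274]
X=d@[c,sn];Y=d@[-sn,c];Z=p[2]+.019-.030
phi=np.arctan2(Z,-X);F=o['wrist_force'];Fx=F[:2]@[c,sn];Fy=F[:2]@[-sn,c]
t=np.array([np.sin(phi),np.cos(phi)])
print(f"t {o['time']:.2f} X {X*1e3:.1f} Y {Y*1e3:.1f} Z {Z*1e3:.1f} r {np.hypot(X,Z)*1e3:.1f} a {phi-.5236:.3f} Ftan {-(Fx*t[0]+F[2]*t[1]):.2f} Frad {-Fx*-np.cos(phi)-F[2]*np.sin(phi):.2f} Fy {Fy:.1f} w {o['width']:.4f}")
E
python3 ang.py
python3 - <<'E'
import numpy as np
a=np.arange(0,2.36,.1);X=-80*np.cos(.5236+a);Z=80*np.sin(.5236+a)
for i in range(len(a)-1):
    dX=X[i+1]-X[i];print(f"{a[i]:.1f}->{a[i+1]:.1f} x {dX*.9016/1e3:.4f} y {dX*.4326/1e3:.4f} z {(Z[i+1]-Z[i])/1e3:.4f}")
E
```

```text
t 6.65 X -67.7 Y -73.9 Z 43.5 r 80.4 a 0.047 Ftan -5.44 Frad -1.31 Fy 4.5 w 0.0263
0.0->0.1 x 0.0039 y 0.0019 z 0.0067
0.1->0.2 x 0.0045 y 0.0022 z 0.0063
0.2->0.3 x 0.0050 y 0.0024 z 0.0057
0.3->0.4 x 0.0055 y 0.0027 z 0.0051
0.4->0.5 x 0.0060 y 0.0029 z 0.0045
0.5->0.6 x 0.0063 y 0.0030 z 0.0038
0.6->0.7 x 0.0066 y 0.0032 z 0.0031
0.7->0.8 x 0.0069 y 0.0033 z 0.0023
0.8->0.9 x 0.0071 y 0.0034 z 0.0016
0.9->1.0 x 0.0072 y 0.0034 z 0.0008
1.0->1.1 x 0.0072 y 0.0035 z -0.0000
1.1->1.2 x 0.0072 y 0.0034 z -0.0008
1.2->1.3 x 0.0071 y 0.0034 z -0.0016
1.3->1.4 x 0.0069 y 0.0033 z -0.0024
1.4->1.5 x 0.0066 y 0.0032 z -0.0031
1.5->1.6 x 0.0063 y 0.0030 z -0.0039
1.6->1.7 x 0.0059 y 0.0028 z -0.0045
1.7->1.8 x 0.0055 y 0.0026 z -0.0052
1.8->1.9 x 0.0050 y 0.0024 z -0.0058
1.9->2.0 x 0.0045 y 0.0021 z -0.0063
2.0->2.1 x 0.0039 y 0.0019 z -0.0067
2.1->2.2 x 0.0033 y 0.0016 z -0.0071
2.2->2.3 x 0.0026 y 0.0012 z -0.0075
```

>>> play_rows(
  steps=[
    {"x": 0.0039,"y": 0.0019,"z": 0.0067,"rx": 0,"ry": 0,"rz": 0,"hand": 0.02},
    {"x": 0.0045,"y": 0.0022,"z": 0.0063,"rx": 0,"ry": 0,"rz": 0,"hand": 0.02},
    {"x": 0.005,"y": 0.0024,"z": 0.0057,"rx": 0,"ry": 0,"rz": 0,"hand": 0.02},
    {"x": 0.0055,"y": 0.0027,"z": 0.0051,"rx": 0,"ry": 0,"rz": 0,"hand": 0.02},
    {"x": 0.006,"y": 0.0029,"z": 0.0045,"rx": 0,"ry": 0,"rz": 0,"hand": 0.02},
    {"x": 0.0063,"y": 0.003,"z": 0.0038,"rx": 0,"ry": 0,"rz": 0,"hand": 0.02},
    {"x": 0,"y": 0,"z": 0,"rx": 0,"ry": 0,"rz": 0,"hand": 0.02},
  ],
)

```text
time: 7.52
tool_pos: [0.5367, -0.0537, 0.0848]
ee_rot: [-1.569, -0.0, -1.121]
wrist_force: [-0.0, 1.1, -6.8]
width: 0.0257
```

```bash
python3 ang.py
```

```text
t 7.53 X -33.5 Y -73.9 Z 73.8 r 81.1 a 0.621 Ftan 2.40 Frad 6.37 Fy 1.0 w 0.0257
```

>>> play_rows(
  steps=[
    {"x": 0.0066,"y": 0.0032,"z": 0.0031,"rx": 0,"ry": 0,"rz": 0,"hand": 0.02},
    {"x": 0,"y": 0,"z": 0,"rx": 0,"ry": 0,"rz": 0,"hand": 0.02},
  ],
)

```text
time: 7.78
tool_pos: [0.543, -0.0508, 0.0878]
ee_rot: [-1.57, 0.0, -1.122]
wrist_force: [-0.9, 0.8, -7.2]
width: 0.0255
```

```bash
python3 ang.py
```

```text
t 7.78 X -26.6 Y -73.9 Z 76.8 r 81.2 a 0.714 Ftan 2.77 Frad 6.67 Fy 1.1 w 0.0255
```

>>> play_rows(
  steps=[
    {"x": 0.0069,"y": 0.0033,"z": 0.0023,"rx": 0,"ry": 0,"rz": 0,"hand": 0.02},
    {"x": 0,"y": 0,"z": 0,"rx": 0,"ry": 0,"rz": 0,"hand": 0.02},
  ],
)

```text
time: 8.02
tool_pos: [0.5501, -0.0474, 0.0902]
ee_rot: [-1.57, -0.0, -1.122]
wrist_force: [-2.0, 1.0, -6.4]
width: 0.0257
```

```bash
python3 ang.py
```

```text
t 8.03 X -18.8 Y -74.0 Z 79.2 r 81.4 a 0.814 Ftan 2.83 Frad 5.93 Fy 1.8 w 0.0257
```

>>> play_rows(
  steps=[
    {"x": 0.0071,"y": 0.0034,"z": 0.0006,"rx": 0,"ry": 0,"rz": 0,"hand": 0.02},
    {"x": 0,"y": 0,"z": 0,"rx": 0,"ry": 0,"rz": 0,"hand": 0.02},
  ],
)

```text
time: 8.28
tool_pos: [0.5572, -0.044, 0.0917]
ee_rot: [-1.569, -0.0, -1.122]
wrist_force: [-3.1, 0.4, -0.9]
width: 0.0257
```

```bash
python3 ang.py
```

```text
t 8.28 X -10.8 Y -74.0 Z 80.7 r 81.4 a 0.914 Ftan 2.67 Frad 0.58 Fy 1.7 w 0.0257
```

>>> play_rows(
  steps=[
    {"x": 0.0072,"y": 0.0034,"z": 0.0005,"rx": 0,"ry": 0,"rz": 0,"hand": 0.02},
    {"x": 0,"y": 0,"z": 0,"rx": 0,"ry": 0,"rz": 0,"hand": 0.02},
  ],
)

```text
time: 8.52
tool_pos: [0.5646, -0.0405, 0.0925]
ee_rot: [-1.568, -0.001, -1.122]
wrist_force: [-4.0, 1.4, 1.6]
width: 0.0258
```

```bash
python3 ang.py
```

```text
t 8.53 X -2.7 Y -74.0 Z 81.5 r 81.6 a 1.014 Ftan 2.97 Frad -1.75 Fy 3.0 w 0.0258
```

>>> play_rows(
  steps=[
    {"x": 0.0072,"y": 0.0034,"z": -0.0005,"rx": 0,"ry": 0,"rz": 0,"hand": 0.02},
    {"x": 0,"y": 0,"z": 0,"rx": 0,"ry": 0,"rz": 0,"hand": 0.02},
  ],
)

```text
time: 8.78
tool_pos: [0.5722, -0.0369, 0.0925]
ee_rot: [-1.567, -0.001, -1.121]
wrist_force: [-4.6, 2.7, 5.6]
width: 0.0256
```

```bash
python3 ang.py
```

```text
t 8.78 X 5.7 Y -74.0 Z 81.5 r 81.7 a 1.117 Ftan 3.34 Frad -5.37 Fy 4.4 w 0.0256
```

>>> play_rows(
  steps=[
    {"x": 0.0072,"y": 0.0032,"z": -0.0001,"rx": 0,"ry": 0,"rz": 0,"hand": 0.02},
    {"x": 0,"y": 0,"z": 0,"rx": 0,"ry": 0,"rz": 0,"hand": 0.02},
  ],
)

```text
time: 9.02
tool_pos: [0.5792, -0.0335, 0.0919]
ee_rot: [-1.567, -0.0, -1.121]
wrist_force: [-2.9, 4.0, 3.2]
width: 0.0254
```

```bash
python3 ang.py
```

```text
t 9.03 X 13.5 Y -74.1 Z 80.9 r 82.1 a 1.213 Ftan 1.39 Frad -2.97 Fy 4.9 w 0.0254
```

>>> play_rows(
  steps=[
    {"x": 0.0072,"y": 0.0032,"z": -0.001,"rx": 0,"ry": 0,"rz": 0,"hand": 0.02},
    {"x": 0,"y": 0,"z": 0,"rx": 0,"ry": 0,"rz": 0,"hand": 0.02},
  ],
)

```text
time: 9.28
tool_pos: [0.5864, -0.0301, 0.0906]
ee_rot: [-1.567, 0.0, -1.121]
wrist_force: [-3.7, 3.6, 3.0]
width: 0.0253
```

```bash
python3 ang.py
```

```text
t 9.28 X 21.5 Y -74.1 Z 79.6 r 82.4 a 1.311 Ftan 2.47 Frad -2.49 Fy 4.8 w 0.0253
```

>>> play_rows(
  steps=[
    {"x": 0.007,"y": 0.0032,"z": -0.0018,"rx": 0,"ry": 0,"rz": 0,"hand": 0.02},
    {"x": 0,"y": 0,"z": 0,"rx": 0,"ry": 0,"rz": 0,"hand": 0.02},
  ],
)

```text
time: 9.52
tool_pos: [0.5935, -0.0267, 0.0886]
ee_rot: [-1.567, 0.0, -1.121]
wrist_force: [-2.3, 4.6, 3.1]
width: 0.0255
```

```bash
python3 ang.py
```

```text
t 9.53 X 29.3 Y -74.1 Z 77.6 r 83.0 a 1.408 Ftan 1.23 Frad -2.90 Fy 5.2 w 0.0255
```

>>> play_rows(
  steps=[
    {"x": 0.0066,"y": 0.0028,"z": -0.0028,"rx": 0,"ry": 0,"rz": 0,"hand": 0.02},
    {"x": 0,"y": 0,"z": 0,"rx": 0,"ry": 0,"rz": 0,"hand": 0.02},
  ],
)

```text
time: 9.78
tool_pos: [0.6003, -0.0235, 0.086]
ee_rot: [-1.566, 0.001, -1.121]
wrist_force: [-2.2, 6.2, 4.1]
width: 0.0258
```

```bash
python3 ang.py
```

```text
t 9.78 X 36.8 Y -74.1 Z 75.0 r 83.5 a 1.504 Ftan 1.19 Frad -3.95 Fy 6.5 w 0.0258
```

>>> play_rows(
  steps=[
    {"x": 0.0063,"y": 0.003,"z": -0.0037,"rx": 0,"ry": 0,"rz": 0,"hand": 0.02},
    {"x": 0,"y": 0,"z": 0,"rx": 0,"ry": 0,"rz": 0,"hand": 0.02},
  ],
)

```text
time: 10.02
tool_pos: [0.607, -0.0203, 0.0825]
ee_rot: [-1.565, 0.001, -1.121]
wrist_force: [-2.4, 4.8, 4.1]
width: 0.0251
```

```bash
python3 ang.py
```

```text
t 10.03 X 44.3 Y -74.2 Z 71.5 r 84.1 a 1.602 Ftan 2.24 Frad -3.49 Fy 5.4 w 0.0251
```

>>> play_rows(
  steps=[
    {"x": 0.0059,"y": 0.0028,"z": -0.0045,"rx": 0,"ry": 0,"rz": 0,"hand": 0.02},
    {"x": 0,"y": 0,"z": 0,"rx": 0,"ry": 0,"rz": 0,"hand": 0.02},
  ],
)

```text
time: 10.28
tool_pos: [0.6135, -0.0172, 0.0784]
ee_rot: [-1.563, 0.0, -1.121]
wrist_force: [-0.7, 7.2, 4.9]
width: 0.0255
```

```bash
python3 ang.py;  python3 - <<'E'
from h import *
s=snap('scene','s3');cv2.imwrite('pics/s3b.png',cv2.resize(s['color'][150:260,220:360,::-1],None,fx=5,fy=5,interpolation=2))
E
```

```text
t 10.28 X 51.5 Y -74.2 Z 67.4 r 84.8 a 1.699 Ftan 1.02 Frad -5.35 Fy 6.8 w 0.0255
```

View pics/s3b.png

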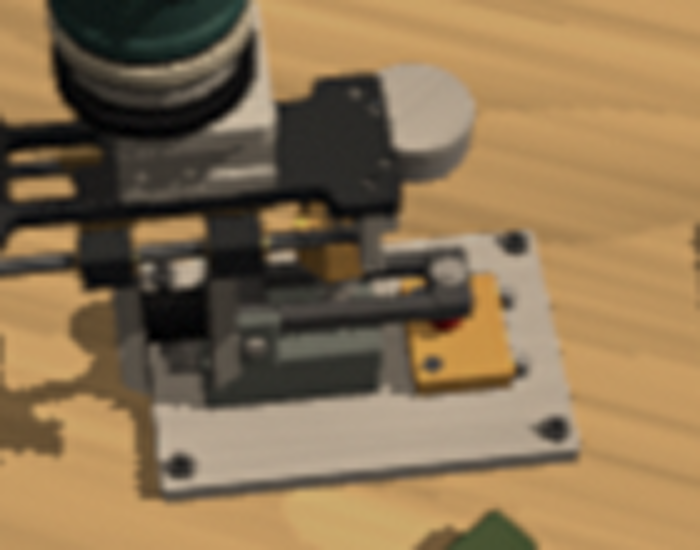

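>>> play_rows(
  steps=[
    {"x": -0.0122,"y": -0.0058,"z": 0.0084,"rx": 0,"ry": 0,"rz": 0,"hand": 0.02},
    {"x": -0.0135,"y": -0.0065,"z": 0.0055,"rx": 0,"ry": 0,"rz": 0,"hand": 0.02},
    {"x": -0.0143,"y": -0.0068,"z": 0.0024,"rx": 0,"ry": 0,"rz": 0,"hand": 0.02},
    {"x": -0.0144,"y": -0.0069,"z": -0.0008,"rx": 0,"ry": 0,"rz": 0,"hand": 0.02},
    {"x": 0,"y": 0,"z": 0,"rx": 0,"ry": 0,"rz": 0,"hand": 0.02},
  ],
)

```text
time: 10.95
tool_pos: [0.5576, -0.0438, 0.0918]
ee_rot: [-1.565, 0.001, -1.122]
wrist_force: [-0.5, 6.0, -3.6]
width: 0.0254
```

```bash
python3 ang.py
```

```text
t 10.95 X -10.4 Y -74.0 Z 80.8 r 81.5 a 0.919 Ftan -1.63 Frad 3.83 Fy 5.6 w 0.0254
```

>>> play_rows(
  steps=[
    {"x": -0.014,"y": -0.0067,"z": -0.0045,"rx": 0,"ry": 0,"rz": 0,"hand": 0.02},
    {"x": -0.0129,"y": -0.0062,"z": -0.0069,"rx": 0,"ry": 0,"rz": 0,"hand": 0.02},
    {"x": -0.0115,"y": -0.0056,"z": -0.0096,"rx": 0,"ry": 0,"rz": 0,"hand": 0.02},
    {"x": -0.0095,"y": -0.0046,"z": -0.012,"rx": 0,"ry": 0,"rz": 0,"hand": 0.02},
    {"x": 0,"y": 0,"z": 0,"rx": 0,"ry": 0,"rz": 0,"hand": 0.02},
  ],
)

```text
time: 11.58
tool_pos: [0.5088, -0.0671, 0.0594]
ee_rot: [-1.568, 0.002, -1.122]
wrist_force: [-4.0, 5.5, 0.9]
width: 0.0257
```

```bash
python3 ang.py
```

```text
t 11.57 X -64.6 Y -73.9 Z 48.4 r 80.7 a 0.120 Ftan 0.04 Frad -1.55 Fy 6.7 w 0.0257
```

>>> play_rows(
  steps=[
    {"x": 0,"y": 0,"z": 0,"rx": 0,"ry": 0,"rz": 0,"hand": 0.045},
    {"x": 0,"y": 0,"z": 0.02,"rx": 0,"ry": 0,"rz": 0,"hand": 0.045},
    {"x": 0,"y": 0,"z": 0.06,"rx": 0,"ry": 0,"rz": 0,"hand": 0.06},
    {"x": 0.002,"y": 0.005,"z": 0.045,"rx": 0,"ry": 0,"rz": 0.179,"hand": 0.065},
    {"x": 0.012,"y": 0.045,"z": 0,"rx": 0,"ry": 0,"rz": 0.179,"hand": 0.065},
    {"x": 0.0122,"y": 0.0445,"z": 0,"rx": 0,"ry": 0,"rz": 0.179,"hand": 0.065},
    {"x": 0,"y": 0,"z": 0,"rx": 0,"ry": 0,"rz": 0.179,"hand": 0.065},
    {"x": 0,"y": 0,"z": 0,"rx": 0,"ry": 0,"rz": 0,"hand": 0.065},
  ],
)

```text
time: 12.58
tool_pos: [0.5364, 0.026, 0.1846]
ee_rot: [-1.57, -0.004, -0.407]
wrist_force: [-0.5, -0.4, -1.1]
width: 0.065
```

```bash
python3 w.py w4
```

```text
12.575 [0.53640175 0.02596605 0.18457464] [-1.57022398 -0.00382775 -0.40748209] [-0.50965827 -0.3811628  -1.10632181] 0.06501440017994181
0.128 302 [0.536  0.0287 0.1356]
(535.6019897460938, 27.96622085571289) (12.430436134338379, 11.993032455444336) 65.89872741699219
0.112 1797 [0.5373 0.0308 0.1197]
(535.5283203125, 27.606670379638672) (41.14788818359375, 36.036155700683594) 66.73902893066406
```

>>> play_rows(
  steps=[
    {"x": -0.001,"y": 0.0016,"z": -0.045,"rx": 0,"ry": 0,"rz": 0,"hand": 0.065},
    {"x": 0,"y": 0,"z": -0.035,"rx": 0,"ry": 0,"rz": 0,"hand": 0.065},
    {"x": 0,"y": 0,"z": -0.012,"rx": 0,"ry": 0,"rz": 0,"hand": 0.05},
    {"x": 0,"y": 0,"z": 0,"rx": 0,"ry": 0,"rz": 0,"hand": 0.02},
    {"x": 0,"y": 0,"z": 0,"rx": 0,"ry": 0,"rz": 0,"hand": 0.02},
    {"x": 0,"y": 0,"z": 0,"rx": 0,"ry": 0,"rz": 0,"hand": 0.02},
    {"x": 0,"y": 0,"z": 0,"rx": 0,"ry": 0,"rz": 0,"hand": 0.02},
  ],
)

```text
time: 13.5
tool_pos: [0.5351, 0.0275, 0.094]
ee_rot: [-1.57, -0.003, -0.406]
wrist_force: [-1.0, -0.5, 5.0]
width: 0.0354
```

>>> play_rows(
  steps=[
    {"x": 0,"y": 0,"z": -0.0003,"rx": 0,"ry": 0,"rz": -0.15,"hand": 0.02},
    {"x": 0,"y": 0,"z": -0.0003,"rx": 0,"ry": 0,"rz": -0.18,"hand": 0.02},
    {"x": 0,"y": 0,"z": -0.0003,"rx": 0,"ry": 0,"rz": -0.18,"hand": 0.02},
    {"x": 0,"y": 0,"z": -0.0003,"rx": 0,"ry": 0,"rz": -0.18,"hand": 0.02},
    {"x": 0,"y": 0,"z": -0.0003,"rx": 0,"ry": 0,"rz": -0.18,"hand": 0.02},
    {"x": 0,"y": 0,"z": -0.0003,"rx": 0,"ry": 0,"rz": -0.18,"hand": 0.02},
    {"x": 0,"y": 0,"z": -0.0003,"rx": 0,"ry": 0,"rz": -0.15,"hand": 0.02},
    {"x": 0,"y": 0,"z": -0.0002,"rx": 0,"ry": 0,"rz": -0.15,"hand": 0.02},
  ],
)

```text
time: 14.5
tool_pos: [0.5351, 0.0273, 0.0921]
ee_rot: [-1.567, -0.001, -1.76]
wrist_force: [-1.6, -0.1, 6.9]
width: 0.0359
```

>>> play_rows(
  steps=[
    {"x": 0,"y": 0,"z": 0,"rx": 0,"ry": 0,"rz": 0,"hand": 0.02},
    {"x": 0,"y": 0,"z": 0,"rx": 0,"ry": 0,"rz": 0,"hand": 0.02},
  ],
)

```text
time: 14.75
tool_pos: [0.5352, 0.0273, 0.0921]
ee_rot: [-1.567, -0.0, -1.757]
wrist_force: [-0.7, -0.6, 7.6]
width: 0.0357
```

```bash
python3 - <<'E'
from h import *
o=robot.get_obs();print(o['wrist_torque'])
s=snap('scene','s4');cv2.imwrite('pics/s4b.png',cv2.resize(s['color'][150:260,220:360,::-1],None,fx=5,fy=5,interpolation=2))
E
```

```text
[-0.20463847  0.41285616 -0.3222653 ]
```

View pics/s4b.png

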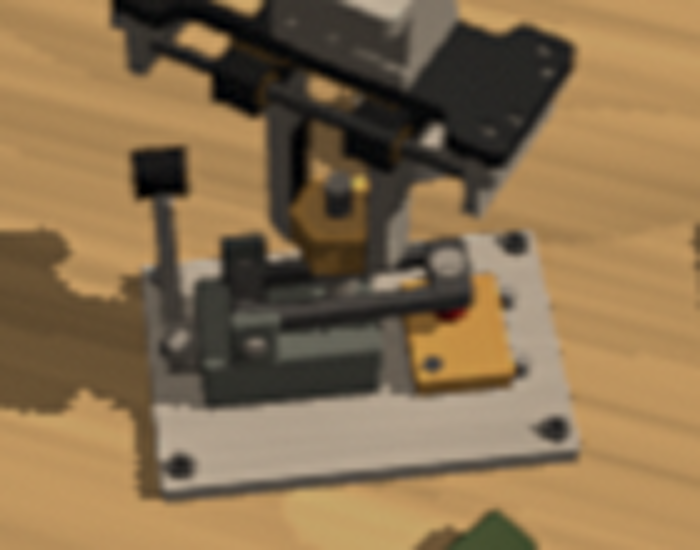

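>>> play_rows(
  steps=[
    {"x": 0,"y": 0,"z": 0,"rx": 0,"ry": 0,"rz": 0,"hand": 0.056},
    {"x": 0,"y": 0,"z": 0.015,"rx": 0,"ry": 0,"rz": 0,"hand": 0.056},
    {"x": 0,"y": 0,"z": 0.045,"rx": 0,"ry": 0,"rz": 0,"hand": 0.056},
    {"x": -0.008,"y": -0.025,"z": 0.03,"rx": 0,"ry": 0,"rz": 0.159,"hand": 0.056},
    {"x": -0.01,"y": -0.04,"z": 0,"rx": 0,"ry": 0,"rz": 0.159,"hand": 0.056},
    {"x": -0.0087,"y": -0.03,"z": 0,"rx": 0,"ry": 0,"rz": 0.159,"hand": 0.056},
    {"x": 0,"y": 0,"z": 0,"rx": 0,"ry": 0,"rz": 0.158,"hand": 0.056},
    {"x": 0,"y": 0,"z": 0,"rx": 0,"ry": 0,"rz": 0,"hand": 0.056},
  ],
)

```text
time: 15.8
tool_pos: [0.5074, -0.0678, 0.1804]
ee_rot: [-1.57, -0.001, -1.124]
wrist_force: [-0.1, -0.1, -0.5]
width: 0.0558
```

```bash
python3 w.py w5; python3 - <<'E'
from h import *
s=dict(np.load('pics/w5.npz'));P=pts(s)
d=(s['color'].max(-1)<60)&(np.hypot(P[...,0]-.508,P[...,1]+.067)<.035)&(P[...,2]<.1)&(P[...,2]>.06);q=P[d];print(d.sum(),q[:,2].max())
c,sn=np.cos(.4474),np.sin(.4474)
l=(q[:,:2]-[.535,.0274])@np.array([[c,-sn],[sn,c]]);print(l.min(0),l.max(0),l[q[:,2]>.075].mean(0))
E
python3 ang.py
```

```text
15.8 [ 0.50740417 -0.06776544  0.18038161] [-1.57009227e+00 -5.48895455e-04 -1.12356458e+00] [-0.05359204 -0.14777032 -0.46561794] 0.055821082107231544
0.128 390 [0.5361 0.0265 0.1355]
(535.8746337890625, 27.075239181518555) (12.39639663696289, 12.517630577087402) 20.2852840423584
0.112 2203 [0.538  0.025  0.1177]
(535.4271240234375, 27.389354705810547) (36.03837585449219, 41.661109924316406) 18.66156005859375
745 0.08870664595707467
[-0.0745384  -0.08520335] [-0.05426473 -0.0621277 ] [-0.06327326 -0.07364464]
t 15.85 X -65.8 Y -73.6 Z 169.3 r 181.6 a 0.676 Ftan 0.75 Frad 0.13 Fy 0.1 w 0.0560
```

>>> play_rows(
  steps=[
    {"x": 0.0013,"y": 0.0005,"z": -0.05,"rx": 0,"ry": 0,"rz": 0,"hand": 0.056},
    {"x": 0,"y": 0,"z": -0.045,"rx": 0,"ry": 0,"rz": 0,"hand": 0.05},
    {"x": 0,"y": 0,"z": -0.0265,"rx": 0,"ry": 0,"rz": 0,"hand": 0.05},
    {"x": 0,"y": 0,"z": 0,"rx": 0,"ry": 0,"rz": 0,"hand": 0.04},
    {"x": 0,"y": 0,"z": 0,"rx": 0,"ry": 0,"rz": 0,"hand": 0.02},
    {"x": 0,"y": 0,"z": 0,"rx": 0,"ry": 0,"rz": 0,"hand": 0.02},
    {"x": 0,"y": 0,"z": 0,"rx": 0,"ry": 0,"rz": 0,"hand": 0.02},
  ],
)

```text
time: 16.73
tool_pos: [0.5097, -0.0667, 0.06]
ee_rot: [-1.568, -0.001, -1.121]
wrist_force: [-0.3, 0.6, 2.3]
width: 0.0257
```

```bash
python3 ang.py
python3 - <<'E'
import numpy as np
a=np.arange(.1,2.36,.1)+.02;X=-80*np.cos(.5236+a);Z=80*np.sin(.5236+a)
for i in range(len(a)-1):
    dX=X[i+1]-X[i];print(f"{a[i]:.2f}->{a[i+1]:.2f} x {dX*.9016/1e3:.4f} y {dX*.4326/1e3:.4f} z {(Z[i+1]-Z[i])/1e3:.4f}")
E
```

```text
t 16.73 X -63.5 Y -73.9 Z 49.0 r 80.2 a 0.134 Ftan -1.77 Frad -1.40 Fy 0.7 w 0.0257
0.12->0.22 x 0.0046 y 0.0022 z 0.0061
0.22->0.32 x 0.0051 y 0.0025 z 0.0056
0.32->0.42 x 0.0056 y 0.0027 z 0.0050
0.42->0.52 x 0.0060 y 0.0029 z 0.0044
0.52->0.62 x 0.0064 y 0.0031 z 0.0037
0.62->0.72 x 0.0067 y 0.0032 z 0.0029
0.72->0.82 x 0.0069 y 0.0033 z 0.0022
0.82->0.92 x 0.0071 y 0.0034 z 0.0014
0.92->1.02 x 0.0072 y 0.0034 z 0.0006
1.02->1.12 x 0.0072 y 0.0035 z -0.0002
1.12->1.22 x 0.0072 y 0.0034 z -0.0010
1.22->1.32 x 0.0070 y 0.0034 z -0.0018
1.32->1.42 x 0.0068 y 0.0033 z -0.0025
1.42->1.52 x 0.0066 y 0.0032 z -0.0033
1.52->1.62 x 0.0062 y 0.0030 z -0.0040
1.62->1.72 x 0.0059 y 0.0028 z -0.0047
1.72->1.82 x 0.0054 y 0.0026 z -0.0053
1.82->1.92 x 0.0049 y 0.0024 z -0.0059
1.92->2.02 x 0.0044 y 0.0021 z -0.0064
2.02->2.12 x 0.0038 y 0.0018 z -0.0068
2.12->2.22 x 0.0031 y 0.0015 z -0.0072
2.22->2.32 x 0.0025 y 0.0012 z -0.0075
```

>>> play_rows(
  steps=[
    {"x": 0.0046,"y": 0.0022,"z": 0.0059,"rx": 0,"ry": 0,"rz": 0,"hand": 0.02},
    {"x": 0.0051,"y": 0.0025,"z": 0.0053,"rx": 0,"ry": 0,"rz": 0,"hand": 0.02},
    {"x": 0.0056,"y": 0.0027,"z": 0.005,"rx": 0,"ry": 0,"rz": 0,"hand": 0.02},
    {"x": 0.006,"y": 0.0029,"z": 0.0044,"rx": 0,"ry": 0,"rz": 0,"hand": 0.02},
    {"x": 0.0064,"y": 0.0031,"z": 0.0037,"rx": 0,"ry": 0,"rz": 0,"hand": 0.02},
    {"x": 0.0067,"y": 0.0032,"z": 0.0029,"rx": 0,"ry": 0,"rz": 0,"hand": 0.02},
    {"x": 0,"y": 0,"z": 0,"rx": 0,"ry": 0,"rz": 0,"hand": 0.02},
  ],
)

```text
time: 17.6
tool_pos: [0.5441, -0.0502, 0.0861]
ee_rot: [-1.569, -0.001, -1.121]
wrist_force: [-0.4, -4.0, -2.2]
width: 0.0253
```

```bash
python3 ang.py
```

```text
t 17.60 X -25.4 Y -73.9 Z 75.1 r 79.2 a 0.721 Ftan 2.70 Frad 1.39 Fy -3.4 w 0.0253
```

>>> play_rows(
  steps=[
    {"x": 0.0069,"y": 0.0033,"z": 0.0022,"rx": 0,"ry": 0,"rz": 0,"hand": 0.02},
    {"x": 0,"y": 0,"z": 0,"rx": 0,"ry": 0,"rz": 0,"hand": 0.02},
  ],
)

```text
time: 17.85
tool_pos: [0.5506, -0.0471, 0.0882]
ee_rot: [-1.57, -0.001, -1.121]
wrist_force: [-0.9, -3.6, -0.3]
width: 0.026
```

```bash
python3 ang.py
```

```text
t 17.85 X -18.2 Y -73.9 Z 77.2 r 79.3 a 0.816 Ftan 2.41 Frad -0.21 Fy -2.9 w 0.0260
```

>>> play_rows(
  steps=[
    {"x": 0.0071,"y": 0.0034,"z": 0.0012,"rx": 0,"ry": 0,"rz": 0,"hand": 0.02},
    {"x": 0,"y": 0,"z": 0,"rx": 0,"ry": 0,"rz": 0,"hand": 0.02},
  ],
)

```text
time: 18.1
tool_pos: [0.5577, -0.0437, 0.0898]
ee_rot: [-1.569, -0.001, -1.121]
wrist_force: [-0.7, -4.3, 0.9]
width: 0.0257
```

```bash
python3 ang.py
```

```text
t 18.10 X -10.3 Y -73.9 Z 78.8 r 79.4 a 0.918 Ftan 2.39 Frad -1.21 Fy -3.6 w 0.0257
```

>>> play_rows(
  steps=[
    {"x": 0.0072,"y": 0.0034,"z": 0.0006,"rx": 0,"ry": 0,"rz": 0,"hand": 0.02},
    {"x": 0,"y": 0,"z": 0,"rx": 0,"ry": 0,"rz": 0,"hand": 0.02},
  ],
)

```text
time: 18.35
tool_pos: [0.5652, -0.0401, 0.0906]
ee_rot: [-1.568, -0.001, -1.121]
wrist_force: [-0.8, -2.8, 3.2]
width: 0.0255
```

```bash
python3 ang.py
```

```text
t 18.35 X -2.0 Y -74.0 Z 79.6 r 79.7 a 1.022 Ftan 1.79 Frad -3.20 Fy -2.2 w 0.0255
```

>>> play_rows(
  steps=[
    {"x": 0.0072,"y": 0.0035,"z": 0.0003,"rx": 0,"ry": 0,"rz": 0,"hand": 0.02},
    {"x": 0,"y": 0,"z": 0,"rx": 0,"ry": 0,"rz": 0,"hand": 0.02},
  ],
)

```text
time: 18.6
tool_pos: [0.5725, -0.0367, 0.0908]
ee_rot: [-1.568, -0.002, -1.121]
wrist_force: [-0.3, -4.1, 3.7]
width: 0.0256
```

```bash
python3 ang.py
```

```text
t 18.60 X 6.1 Y -74.0 Z 79.8 r 80.1 a 1.124 Ftan 2.29 Frad -3.58 Fy -3.5 w 0.0256
```

>>> play_rows(
  steps=[
    {"x": 0.0072,"y": 0.0034,"z": -0.0006,"rx": 0,"ry": 0,"rz": 0,"hand": 0.02},
    {"x": 0,"y": 0,"z": 0,"rx": 0,"ry": 0,"rz": 0,"hand": 0.02},
  ],
)

```text
time: 18.85
tool_pos: [0.5796, -0.0333, 0.0902]
ee_rot: [-1.568, -0.001, -1.121]
wrist_force: [-0.8, -3.7, 4.9]
width: 0.0254
```

```bash
python3 ang.py
```

```text
t 18.85 X 14.0 Y -74.1 Z 79.2 r 80.4 a 1.222 Ftan 3.13 Frad -4.45 Fy -3.0 w 0.0254
```

>>> play_rows(
  steps=[
    {"x": 0.007,"y": 0.0034,"z": -0.0015,"rx": 0,"ry": 0,"rz": 0,"hand": 0.02},
    {"x": 0,"y": 0,"z": 0,"rx": 0,"ry": 0,"rz": 0,"hand": 0.02},
  ],
)

```text
time: 19.1
tool_pos: [0.5868, -0.03, 0.0889]
ee_rot: [-1.568, -0.002, -1.121]
wrist_force: [-0.3, -4.4, 5.6]
width: 0.0254
```

```bash
python3 ang.py
```

```text
t 19.10 X 21.9 Y -74.1 Z 77.9 r 80.9 a 1.321 Ftan 3.60 Frad -4.78 Fy -3.9 w 0.0254
```

>>> play_rows(
  steps=[
    {"x": 0.0068,"y": 0.0033,"z": -0.002,"rx": 0,"ry": 0,"rz": 0,"hand": 0.02},
    {"x": 0,"y": 0,"z": 0,"rx": 0,"ry": 0,"rz": 0,"hand": 0.02},
  ],
)

```text
time: 19.35
tool_pos: [0.5936, -0.0268, 0.087]
ee_rot: [-1.568, -0.002, -1.121]
wrist_force: [-0.8, -4.7, 5.2]
width: 0.0252
```

```bash
python3 ang.py
```

```text
t 19.35 X 29.4 Y -74.2 Z 76.0 r 81.5 a 1.417 Ftan 4.44 Frad -3.83 Fy -3.9 w 0.0252
```

>>> play_rows(
  steps=[
    {"x": 0.0066,"y": 0.0032,"z": -0.0028,"rx": 0,"ry": 0,"rz": 0,"hand": 0.02},
    {"x": 0,"y": 0,"z": 0,"rx": 0,"ry": 0,"rz": 0,"hand": 0.02},
  ],
)

```text
time: 19.6
tool_pos: [0.6005, -0.0235, 0.0844]
ee_rot: [-1.567, -0.002, -1.121]
wrist_force: [-0.4, -3.2, 7.3]
width: 0.0249
```

```bash
python3 ang.py
```

```text
t 19.60 X 37.0 Y -74.2 Z 73.4 r 82.2 a 1.515 Ftan 4.88 Frad -5.76 Fy -2.7 w 0.0249
```

>>> play_rows(
  steps=[
    {"x": -0.0066,"y": -0.0032,"z": 0.0028,"rx": 0,"ry": 0,"rz": 0,"hand": 0.02},
    {"x": 0,"y": 0,"z": 0,"rx": 0,"ry": 0,"rz": 0,"hand": 0.02},
  ],
)

```text
time: 19.85
tool_pos: [0.5935, -0.0268, 0.087]
ee_rot: [-1.567, -0.002, -1.121]
wrist_force: [1.0, -2.6, 6.2]
width: 0.0252
```

```bash
python3 ang.py
```

```text
t 19.85 X 29.3 Y -74.2 Z 76.0 r 81.5 a 1.415 Ftan 2.42 Frad -5.70 Fy -2.8 w 0.0252
```

>>> play_rows(
  steps=[
    {"x": -0.0068,"y": -0.0033,"z": 0.002,"rx": 0,"ry": 0,"rz": 0,"hand": 0.02},
    {"x": 0,"y": 0,"z": 0,"rx": 0,"ry": 0,"rz": 0,"hand": 0.02},
  ],
)

```text
time: 20.1
tool_pos: [0.5867, -0.03, 0.0888]
ee_rot: [-1.567, -0.002, -1.121]
wrist_force: [1.7, -3.8, 6.4]
width: 0.0251
```

```bash
python3 ang.py
```

```text
t 20.10 X 21.8 Y -74.1 Z 77.8 r 80.8 a 1.320 Ftan 1.82 Frad -6.17 Fy -4.2 w 0.0251
```

>>> play_rows(
  steps=[
    {"x": -0.007,"y": -0.0034,"z": 0.0015,"rx": 0,"ry": 0,"rz": 0,"hand": 0.02},
    {"x": 0,"y": 0,"z": 0,"rx": 0,"ry": 0,"rz": 0,"hand": 0.02},
  ],
)

```text
time: 20.35
tool_pos: [0.5792, -0.0335, 0.0898]
ee_rot: [-1.569, -0.001, -1.121]
wrist_force: [2.7, -3.0, 5.9]
width: 0.0254
```

```bash
python3 ang.py
```

```text
t 20.35 X 13.5 Y -74.0 Z 78.8 r 79.9 a 1.217 Ftan -0.08 Frad -6.03 Fy -3.9 w 0.0254
```

>>> play_rows(
  steps=[
    {"x": -0.0072,"y": -0.0034,"z": 0.0006,"rx": 0,"ry": 0,"rz": 0,"hand": 0.02},
    {"x": 0,"y": 0,"z": 0,"rx": 0,"ry": 0,"rz": 0,"hand": 0.02},
  ],
)

```text
time: 20.6
tool_pos: [0.5719, -0.0369, 0.0901]
ee_rot: [-1.57, -0.001, -1.121]
wrist_force: [3.6, -2.9, 5.0]
width: 0.0253
```

```bash
python3 ang.py
```

```text
t 20.60 X 5.5 Y -74.0 Z 79.1 r 79.2 a 1.116 Ftan -1.65 Frad -5.15 Fy -4.1 w 0.0253
```

>>> play_rows(
  steps=[
    {"x": -0.0072,"y": -0.0035,"z": -0.0003,"rx": 0,"ry": 0,"rz": 0,"hand": 0.02},
    {"x": 0,"y": 0,"z": 0,"rx": 0,"ry": 0,"rz": 0,"hand": 0.02},
  ],
)

```text
time: 20.85
tool_pos: [0.5645, -0.0405, 0.0896]
ee_rot: [-1.57, -0.001, -1.121]
wrist_force: [2.6, -4.2, 3.9]
width: 0.025
```

```bash
python3 ang.py
```

```text
t 20.85 X -2.7 Y -74.0 Z 78.6 r 78.7 a 1.012 Ftan -0.70 Frad -3.89 Fy -4.9 w 0.0250
```

>>> play_rows(
  steps=[
    {"x": -0.0072,"y": -0.0034,"z": -0.0006,"rx": 0,"ry": 0,"rz": 0,"hand": 0.02},
    {"x": 0,"y": 0,"z": 0,"rx": 0,"ry": 0,"rz": 0,"hand": 0.02},
  ],
)

```text
time: 21.1
tool_pos: [0.5571, -0.044, 0.0884]
ee_rot: [-1.571, -0.001, -1.121]
wrist_force: [2.5, -3.7, 2.7]
width: 0.0254
```

```bash
python3 ang.py
```

```text
t 21.10 X -11.0 Y -73.9 Z 77.4 r 78.2 a 0.907 Ftan -1.04 Frad -2.55 Fy -4.4 w 0.0254
```

>>> play_rows(
  steps=[
    {"x": 0.0072,"y": 0.0034,"z": 0.0012,"rx": 0,"ry": 0,"rz": 0,"hand": 0.02},
    {"x": 0.0072,"y": 0.0034,"z": 0.0003,"rx": 0,"ry": 0,"rz": 0,"hand": 0.02},
    {"x": 0.0072,"y": 0.0034,"z": -0.0008,"rx": 0,"ry": 0,"rz": 0,"hand": 0.02},
    {"x": 0.007,"y": 0.0034,"z": -0.0016,"rx": 0,"ry": 0,"rz": 0,"hand": 0.02},
    {"x": 0.0068,"y": 0.0033,"z": -0.0024,"rx": 0,"ry": 0,"rz": 0,"hand": 0.02},
    {"x": 0.0066,"y": 0.0032,"z": -0.0031,"rx": 0,"ry": 0,"rz": 0,"hand": 0.02},
    {"x": 0,"y": 0,"z": 0,"rx": 0,"ry": 0,"rz": 0,"hand": 0.02},
  ],
)

```text
time: 21.98
tool_pos: [0.5993, -0.0241, 0.0837]
ee_rot: [-1.572, -0.002, -1.121]
wrist_force: [1.2, -4.7, 9.3]
width: 0.0251
```

```bash
python3 ang.py
```

```text
t 21.98 X 35.7 Y -74.2 Z 72.7 r 81.0 a 1.504 Ftan 4.97 Frad -7.96 Fy -4.8 w 0.0251
```

>>> play_rows(
  steps=[
    {"x": 0.0062,"y": 0.003,"z": -0.004,"rx": 0,"ry": 0,"rz": 0,"hand": 0.02},
    {"x": 0.0057,"y": 0.0027,"z": -0.0047,"rx": 0,"ry": 0,"rz": 0,"hand": 0.02},
    {"x": 0.005,"y": 0.0024,"z": -0.0053,"rx": 0,"ry": 0,"rz": 0,"hand": 0.02},
    {"x": 0,"y": 0,"z": 0,"rx": 0,"ry": 0,"rz": 0,"hand": 0.02},
  ],
)

```text
time: 22.48
tool_pos: [0.6191, -0.0147, 0.0717]
ee_rot: [-1.564, -0.003, -1.12]
wrist_force: [5.8, -0.3, 12.0]
width: 0.0238
```

```bash
python3 ang.py
```

```text
t 22.48 X 57.6 Y -74.3 Z 60.7 r 83.7 a 1.807 Ftan 4.63 Frad -12.20 Fy -2.8 w 0.0238
```

```bash
 python3 - <<'E'
from h import *
s=snap('scene','s5');cv2.imwrite('pics/s5b.png',cv2.resize(s['color'][150:260,220:360,::-1],None,fx=5,fy=5,interpolation=2))
E
```

```text
(no output)
```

View pics/s5b.png

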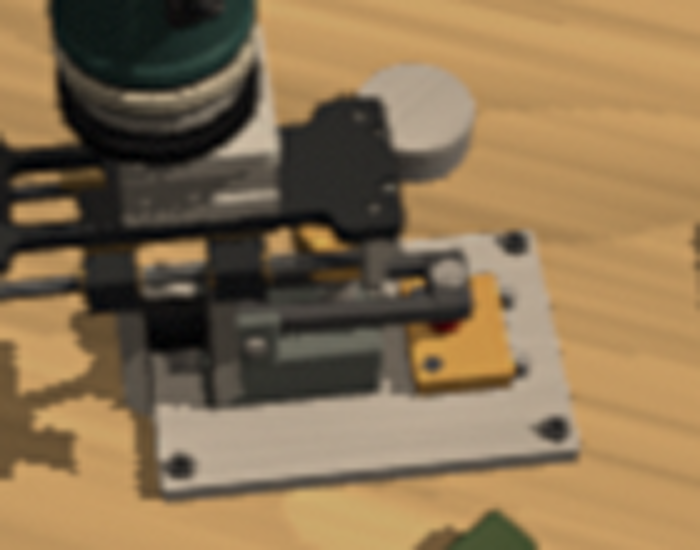

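>>> play_rows(
  steps=[
    {"x": 0,"y": 0,"z": 0,"rx": 0,"ry": 0,"rz": 0,"hand": 0.045},
    {"x": 0,"y": 0,"z": 0.02,"rx": 0,"ry": 0,"rz": 0,"hand": 0.045},
    {"x": 0,"y": 0,"z": 0.04,"rx": 0,"ry": 0,"rz": 0,"hand": 0.045},
    {"x": 0,"y": 0,"z": 0,"rx": 0,"ry": 0,"rz": 0,"hand": 0.0},
    {"x": 0,"y": 0,"z": 0,"rx": 0,"ry": 0,"rz": 0,"hand": 0.0},
    {"x": 0,"y": 0,"z": 0,"rx": 0,"ry": 0,"rz": 0,"hand": 0.0},
  ],
)

```text
time: 23.28
tool_pos: [0.6141, -0.0149, 0.1255]
ee_rot: [-1.575, 0.003, -1.121]
wrist_force: [-0.2, 0.0, 0.7]
width: 0.0185
```

```bash
 python3 ang.py; python3 - <<'E'
from h import *
s=snap('wrist','w6');cv2.imwrite('pics/w6b.png',cv2.resize(s['color'][:,:,::-1],(800,600)))
P=pts(s)
c,sn=np.cos(.4474),np.sin(.4474)
d=(s['color'].max(-1)<60)&(P[...,2]<.115)&(P[...,2]>.075)
l=(P[...,:2]-[.535,.0274])@np.array([[c,-sn],[sn,c]])
d&=(l[...,1]<-.06)&(l[...,1]>-.09)&(l[...,0]>0.02)&(l[...,0]<.1)
print(d.sum(),P[d][:,2].max(),l[d].min(0),l[d].max(0),l[d].mean(0),np.percentile(P[d][:,2],[5,50,95]))
E
```

```text
t 23.27 X 53.1 Y -72.3 Z 114.5 r 126.2 a 1.481 Ftan 0.46 Frad -0.57 Fy 0.1 w 0.0185Traceback (most recent call last):
  File "<stdin>", line 8, in <module>
    return umr_maximum(a, axis, None, out, keepdims, initial, where)
ValueError: zero-size array to reduction operation maximum which has no identity
```

View pics/w6b.png

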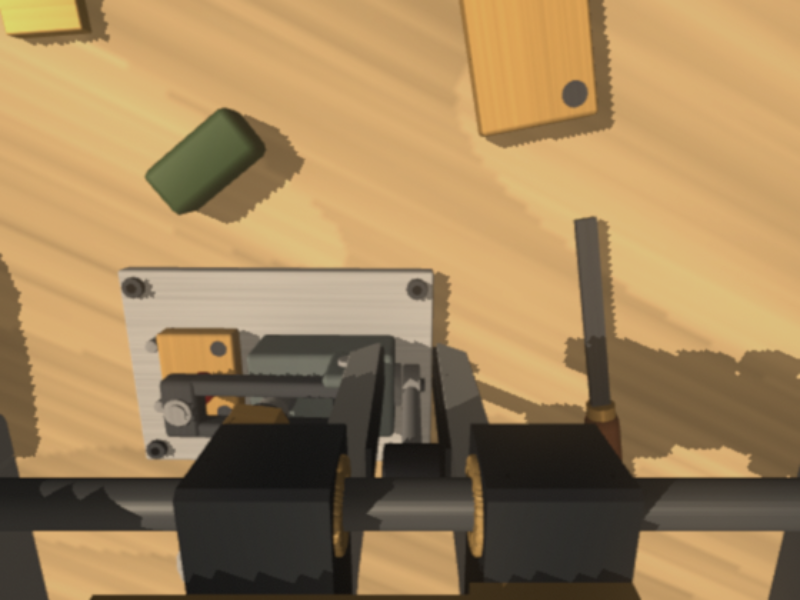

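```bash
 python3 - <<'E'
from h import *
s=snap('top','t6');s2=snap('scene','s6');w=dict(np.load('pics/w6.npz'))
cv2.imwrite('pics/s6b.png',cv2.resize(s2['color'][150:260,220:360,::-1],None,fx=5,fy=5,interpolation=2))
c,sn=np.cos(.4474),np.sin(.4474)
for a in np.arange(0,2.3,.2):
    X=-.08*np.cos(.5236+a);Z=.03+.08*np.sin(.5236+a);p=[.535+c*X+.074*sn,.0274+sn*X-.074*c,Z]
    u=proj(w,p);v=proj(s2,p);print(round(a,1),np.round(np.array(u)*800/560,0),((np.array(v)-[220,150])*5).round(0))
E
```

```text
0.0 [410. 528.] [158. 170.]
0.2 [411. 531.] [158. 167.]
0.4 [411. 527.] [159. 170.]
0.6 [411. 515.] [160. 181.]
0.8 [411. 496.] [162. 199.]
1.0 [411. 469.] [165. 223.]
1.2 [411. 437.] [168. 253.]
1.4 [412. 401.] [171. 287.]
1.6 [412. 364.] [175. 324.]
1.8 [412. 330.] [179. 361.]
2.0 [412. 301.] [182. 398.]
2.2 [412. 278.] [185. 432.]
```

View pics/s6b.png

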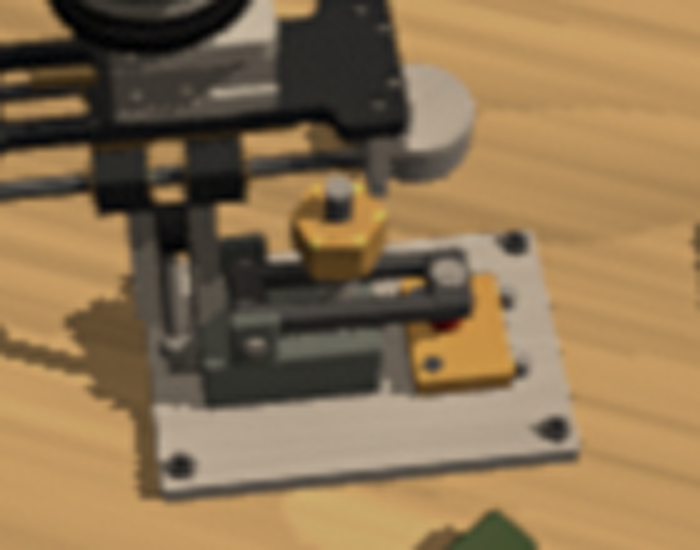

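```bash
 python3 - <<'E'
from h import *
c,sn=np.cos(.4474),np.sin(.4474)
for n in ['s2','s4','s3','s5','s6']:
    s=dict(np.load(f'pics/{n}.npz'));P=pts(s)
    l=(P[...,:2]-[.535,.0274])@np.array([[c,-sn],[sn,c]])
    d=(s['color'].max(-1)<45)&(abs(l[...,1]+.074)<.014)&(abs(l[...,0])<.095)&(P[...,2]>.04)&(P[...,2]<.125)
    nl,lab,st,_=cv2.connectedComponentsWithStats(d.astype(np.uint8))
    i=1+np.argmax(st[1:,4]);d=lab==i
    print(n,d.sum(),'X',l[d][:,0].min().round(4),l[d][:,0].mean().round(4),l[d][:,0].max().round(4),'z',P[d][:,2].min().round(4),P[d][:,2].mean().round(4),P[d][:,2].max().round(4),'px',(np.array(np.nonzero(d)).mean(1)[::-1]-[220,150])*5)
E
```

```text
s2 77 X -0.0717 -0.0616 -0.0554 z 0.0637 0.0765 0.083 px [156.49350649 173.50649351]
s4 77 X -0.0687 -0.0584 -0.051 z 0.0707 0.0815 0.0893 px [157.53246753 171.42857143]
s3 140 X 0.0095 0.0437 0.0611 z 0.041 0.1057 0.12 px [175.25       315.71428571]
s5 139 X -0.0184 0.0462 0.0688 z 0.0406 0.1021 0.1221 px [177.98561151 325.4676259 ]
s6 49 X -0.0044 0.0041 0.0109 z 0.0946 0.1163 0.123 px [169.59183673 227.14285714]
```

>>> play_rows(
  steps=[
    {"x": 0,"y": 0,"z": 0.02,"rx": 0,"ry": 0,"rz": 0,"hand": 0.0},
    {"x": -0.025,"y": -0.0125,"z": 0,"rx": 0,"ry": 0,"rz": 0,"hand": 0.0},
    {"x": -0.026,"y": -0.013,"z": 0,"rx": 0,"ry": 0,"rz": 0,"hand": 0.0},
    {"x": -0.025,"y": -0.0128,"z": 0,"rx": 0,"ry": 0,"rz": 0,"hand": 0.0},
    {"x": 0,"y": 0,"z": 0,"rx": 0,"ry": 0,"rz": 0,"hand": 0.0},
    {"x": 0,"y": 0,"z": -0.042,"rx": 0,"ry": 0,"rz": 0,"hand": 0.0},
    {"x": 0,"y": 0,"z": 0,"rx": 0,"ry": 0,"rz": 0,"hand": 0.0},
  ],
)

```text
time: 24.3
tool_pos: [0.5377, -0.0528, 0.1027]
ee_rot: [-1.577, 0.005, -1.121]
wrist_force: [0.3, -0.2, 0.0]
width: 0.0003
```

```bash
 python3 ang.py; python3 - <<'E'
from h import *
s2=snap('scene','s7')
cv2.imwrite('pics/s7b.png',cv2.resize(s2['color'][150:260,220:360,::-1],None,fx=5,fy=5,interpolation=2))
print(robot.get_obs()['tool_pos'])
phis=np.arange(1.5636,2.9,.1)
for ph in phis:
    xk=-80*np.cos(ph);zk=30+80*np.sin(ph);xt=xk-12*np.sin(ph)-8;zt=zk-12*np.cos(ph)-4*max(0,np.sin(ph)*2-1)
    print(round(ph-.5236,2),xt.round(1),zt.round(1))
E
```

```text
t 24.30 X -32.2 Y -73.5 Z 91.7 r 97.2 a 0.709 Ftan -0.17 Frad 0.03 Fy -0.3 w 0.0003
[ 0.53921509 -0.05305155  0.10487068]
1.04 -20.6 105.9
1.14 -12.5 106.8
1.24 -4.4 107.0
1.34 3.6 106.4
1.44 11.5 105.1
1.54 19.3 103.1
1.64 26.7 100.4
1.74 33.9 97.1
1.84 40.6 93.1
1.94 46.8 88.5
2.04 52.4 83.4
2.14 57.5 77.5
2.24 61.9 70.7
2.34 65.6 63.5
```

View pics/s7b.png

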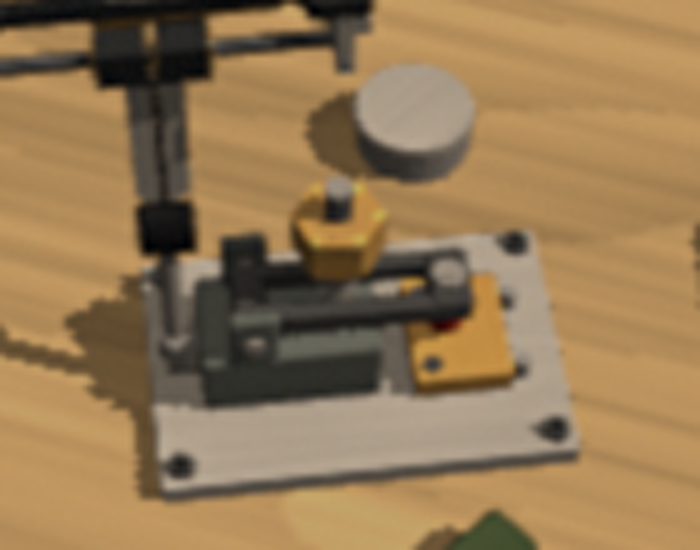

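>>> play_rows(
  steps=[
    {"x": 0.008,"y": 0.0038,"z": 0,"rx": 0,"ry": 0,"rz": 0,"hand": 0.0},
    {"x": 0.006,"y": 0.0029,"z": 0.0005,"rx": 0,"ry": 0,"rz": 0,"hand": 0.0},
    {"x": 0,"y": 0,"z": 0,"rx": 0,"ry": 0,"rz": 0,"hand": 0.0},
  ],
)

```text
time: 24.72
tool_pos: [0.5553, -0.0468, 0.1081]
ee_rot: [-1.569, -0.001, -1.12]
wrist_force: [-0.5, 0.4, 0.8]
width: 0.0004
```

```bash
 python3 ang.py
```

```text
t 24.73 X -13.8 Y -75.6 Z 97.1 r 98.0 a 0.906 Ftan 0.21 Frad -0.82 Fy 0.6 w 0.0004
```

>>> play_rows(
  steps=[
    {"x": 0.005,"y": 0.0024,"z": 0.0002,"rx": 0,"ry": 0,"rz": 0,"hand": 0.0},
    {"x": 0,"y": 0,"z": 0,"rx": 0,"ry": 0,"rz": 0,"hand": 0.0},
  ],
)

```text
time: 24.98
tool_pos: [0.5596, -0.0446, 0.1076]
ee_rot: [-1.57, -0.001, -1.121]
wrist_force: [-0.5, -0.8, 0.6]
width: 0.0007
```

```bash
 python3 ang.py
```

```text
t 24.98 X -9.0 Y -75.6 Z 96.6 r 97.0 a 0.954 Ftan 0.73 Frad -0.67 Fy -0.5 w 0.0007
```

>>> play_rows(
  steps=[
    {"x": 0.005,"y": 0.0024,"z": 0,"rx": 0,"ry": 0,"rz": 0,"hand": 0.0},
    {"x": 0,"y": 0,"z": 0,"rx": 0,"ry": 0,"rz": 0,"hand": 0.0},
  ],
)

```text
time: 25.22
tool_pos: [0.5643, -0.0423, 0.1072]
ee_rot: [-1.571, -0.001, -1.121]
wrist_force: [-1.0, -1.4, 3.2]
width: 0.0005
```

```bash
 python3 ang.py
```

```text
t 25.23 X -3.8 Y -75.5 Z 96.2 r 96.2 a 1.008 Ftan 1.39 Frad -3.22 Fy -0.8 w 0.0005
```

>>> play_rows(
  steps=[
    {"x": 0.005,"y": 0.0024,"z": -0.0003,"rx": 0,"ry": 0,"rz": 0,"hand": 0.0},
    {"x": 0,"y": 0,"z": 0,"rx": 0,"ry": 0,"rz": 0,"hand": 0.0},
  ],
)

```text
time: 25.48
tool_pos: [0.5692, -0.0399, 0.1066]
ee_rot: [-1.571, -0.0, -1.121]
wrist_force: [-1.6, -2.4, 1.8]
width: 0.0006
```

```bash
 python3 ang.py
```

```text
t 25.48 X 1.7 Y -75.5 Z 95.6 r 95.6 a 1.065 Ftan 2.48 Frad -1.74 Fy -1.4 w 0.0006
```

>>> play_rows(
  steps=[
    {"x": 0.005,"y": 0.0024,"z": -0.0006,"rx": 0,"ry": 0,"rz": 0,"hand": 0.0},
    {"x": 0,"y": 0,"z": 0,"rx": 0,"ry": 0,"rz": 0,"hand": 0.0},
  ],
)

```text
time: 25.72
tool_pos: [0.5741, -0.0374, 0.1057]
ee_rot: [-1.571, -0.0, -1.121]
wrist_force: [-1.2, -4.5, 0.4]
width: 0.0005
```

```bash
 python3 ang.py; python3 - <<'E'
from h import *
s2=snap('scene','s8')
cv2.imwrite('pics/s8b.png',cv2.resize(s2['color'][150:260,220:360,::-1],None,fx=5,fy=5,interpolation=2))
E
```

```text
t 25.73 X 7.2 Y -75.4 Z 94.7 r 95.0 a 1.123 Ftan 3.03 Frad -0.14 Fy -3.5 w 0.0005
```

View pics/s8b.png

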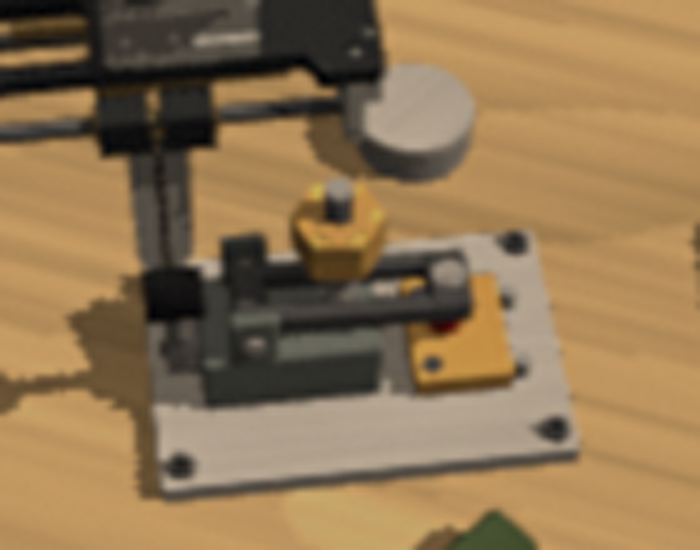

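>>> play_rows(
  steps=[
    {"x": 0.0056,"y": 0.0027,"z": -0.0013,"rx": 0,"ry": 0,"rz": 0,"hand": 0.0},
    {"x": 0.0056,"y": 0.0027,"z": -0.0013,"rx": 0,"ry": 0,"rz": 0,"hand": 0.0},
    {"x": 0.0067,"y": 0.0032,"z": -0.0028,"rx": 0,"ry": 0,"rz": 0,"hand": 0.0},
    {"x": 0.0065,"y": 0.0031,"z": -0.0033,"rx": 0,"ry": 0,"rz": 0,"hand": 0.0},
    {"x": 0,"y": 0,"z": 0,"rx": 0,"ry": 0,"rz": 0,"hand": 0.0},
  ],
)

```text
time: 26.4
tool_pos: [0.5989, -0.0245, 0.097]
ee_rot: [-1.569, 0.001, -1.12]
wrist_force: [0.2, -0.5, 0.2]
width: 0.0004
```

```bash
 python3 ang.py; python3 - <<'E'
from h import *
s2=snap('scene','s9')
cv2.imwrite('pics/s9b.png',cv2.resize(s2['color'][150:260,220:360,::-1],None,fx=5,fy=5,interpolation=2))
E
```

```text
t 26.40 X 35.2 Y -74.5 Z 86.0 r 92.9 a 1.435 Ftan 0.09 Frad -0.18 Fy -0.6 w 0.0004
```

View pics/s9b.png

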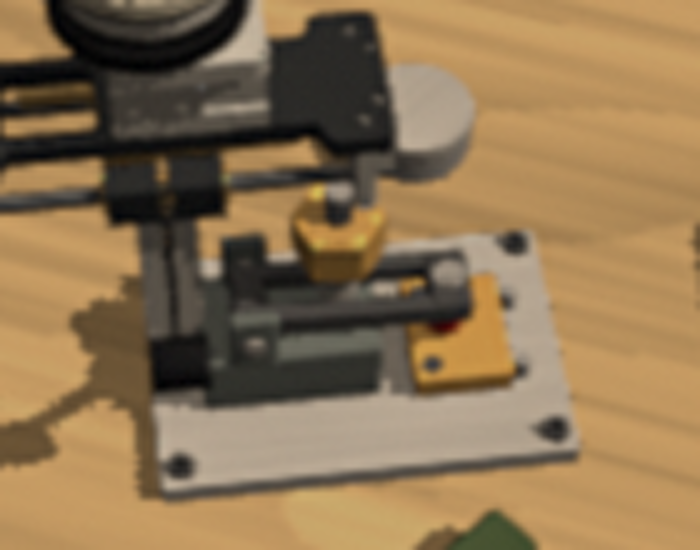

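>>> play_rows(
  steps=[
    {"x": 0.0052,"y": 0.0025,"z": -0.0042,"rx": 0,"ry": 0,"rz": 0,"hand": 0.0},
    {"x": 0.0055,"y": 0.0026,"z": -0.0046,"rx": 0,"ry": 0,"rz": 0,"hand": 0.0},
    {"x": 0.005,"y": 0.0024,"z": -0.0051,"rx": 0,"ry": 0,"rz": 0,"hand": 0.0},
    {"x": 0.0046,"y": 0.0022,"z": -0.0059,"rx": 0,"ry": 0,"rz": 0,"hand": 0.0},
    {"x": 0,"y": 0,"z": 0,"rx": 0,"ry": 0,"rz": 0,"hand": 0.0},
  ],
)

```text
time: 27.08
tool_pos: [0.6187, -0.0157, 0.0766]
ee_rot: [-1.572, 0.001, -1.121]
wrist_force: [1.0, -0.1, -0.4]
width: 0.0004
```

```bash
 python3 ang.py;python3 - <<'E'
from h import *
print(robot.get_obs()['wrist_force'])
s2=snap('scene','s10')
cv2.imwrite('pics/s10b.png',cv2.resize(s2['color'][150:260,220:360,::-1],None,fx=5,fy=5,interpolation=2))
E
```

```text
t 27.07 X 56.8 Y -75.0 Z 65.6 r 86.8 a 1.761 Ftan -0.89 Frad -0.28 Fy -0.5 w 0.0004
[ 1.00984377 -0.12079004 -0.36887869]
```

View pics/s10b.png

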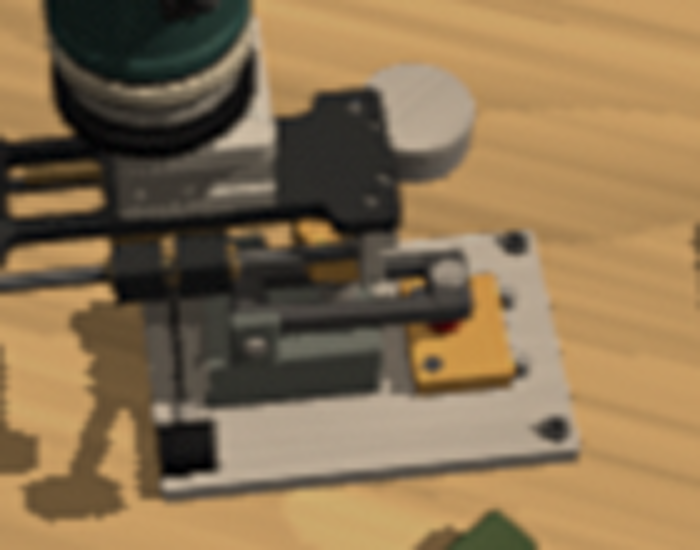

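>>> play_rows(
  steps=[
    {"x": 0.0135,"y": 0.0065,"z": 0.002,"rx": 0,"ry": 0,"rz": 0,"hand": 0.0},
    {"x": 0,"y": 0,"z": -0.006,"rx": 0,"ry": 0,"rz": 0,"hand": 0.0},
    {"x": 0,"y": 0,"z": -0.003,"rx": 0,"ry": 0,"rz": 0,"hand": 0.0},
    {"x": 0,"y": 0,"z": 0,"rx": 0,"ry": 0,"rz": 0,"hand": 0.0},
  ],
)

```text
time: 27.62
tool_pos: [0.6315, -0.0097, 0.0702]
ee_rot: [-1.572, 0.0, -1.121]
wrist_force: [-0.2, 0.0, 0.2]
width: 0.0004
```

```bash
 python3 ang.py;python3 -c "
from h import *
print(robot.get_obs()['wrist_force'])"
```

```text
t 27.62 X 70.9 Y -75.1 Z 59.2 r 92.4 a 1.922 Ftan 0.23 Frad 0.01 Fy 0.1 w 0.0004
[-0.17020747  0.00202961  0.17009574]
```

>>> play_rows(
  steps=[
    {"x": 0,"y": 0,"z": -0.002,"rx": 0,"ry": 0,"rz": 0,"hand": 0.0},
    {"x": 0,"y": 0,"z": -0.001,"rx": 0,"ry": 0,"rz": 0,"hand": 0.0},
    {"x": 0,"y": 0,"z": 0,"rx": 0,"ry": 0,"rz": 0,"hand": 0.0},
  ],
)

```text
time: 28.0
tool_pos: [0.632, -0.0097, 0.0695]
ee_rot: [-1.57, -0.001, -1.121]
wrist_force: [-2.9, 0.3, 5.8]
width: 0.0005
```

```bash
 python3 ang.py
```

```text
t 28.00 X 71.4 Y -75.4 Z 58.5 r 92.3 a 1.932 Ftan 6.10 Frad -1.77 Fy 1.6 w 0.0005
```

>>> play_rows(
  steps=[
    {"x": 0,"y": 0,"z": -0.002,"rx": 0,"ry": 0,"rz": 0,"hand": 0.0},
    {"x": 0,"y": 0,"z": 0,"rx": 0,"ry": 0,"rz": 0,"hand": 0.0},
  ],
)

```text
time: 28.25
tool_pos: [0.632, -0.0097, 0.0693]
ee_rot: [-1.57, -0.001, -1.121]
wrist_force: [-5.6, -0.4, 11.3]
width: 0.0003
```

>>> play_rows(
  steps=[
    {"x": 0,"y": 0,"z": 0.03,"rx": 0,"ry": 0,"rz": 0,"hand": 0.0},
    {"x": 0,"y": 0,"z": 0.05,"rx": 0,"ry": 0,"rz": 0,"hand": 0.0},
    {"x": -0.02,"y": -0.05,"z": 0.05,"rx": 0,"ry": 0,"rz": 0,"hand": 0.0},
    {"x": -0.03,"y": -0.06,"z": 0.02,"rx": 0,"ry": 0,"rz": 0,"hand": 0.0},
    {"x": -0.04,"y": -0.06,"z": 0,"rx": 0,"ry": 0,"rz": 0,"hand": 0.0},
    {"x": -0.04,"y": -0.06,"z": 0,"rx": 0,"ry": 0,"rz": 0,"hand": 0.0},
    {"x": 0,"y": 0,"z": 0,"rx": 0,"ry": 0,"rz": 0,"hand": 0.0},
    {"x": 0,"y": 0,"z": 0,"rx": 0,"ry": 0,"rz": 0,"hand": 0.0},
  ],
)

```text
time: 29.25
tool_pos: [0.519, -0.2094, 0.2062]
ee_rot: [-1.57, 0.0, -1.122]
wrist_force: [-0.3, 0.5, -0.8]
width: 0.0006
```

```bash
cd .;python3 - <<'E'
from h import *
s=snap('top','t11');s2=snap('scene','s11')
a=cv2.resize(s2['color'][150:260,220:360,::-1],None,fx=5,fy=5,interpolation=2)
cv2.imwrite('pics/s11b.png',a)
cv2.imwrite('pics/t11b.png',cv2.resize(s['color'][130:330,170:440,::-1],None,fx=2.9,fy=2.9,interpolation=2))
c,sn=np.cos(.4474),np.sin(.4474)
P=pts(s2);l=(P[...,:2]-[.535,.0274])@np.array([[c,-sn],[sn,c]])
d=(s2['color'].max(-1)<45)&(abs(l[...,1]+.074)<.016)&(abs(l[...,0]-.075)<.03)&(P[...,2]>.03)&(P[...,2]<.09)
px=np.array(np.nonzero(d)).mean(1)[::-1];print(d.sum(),((px-[220,150])*5),P[d].mean(0))
for av in [2.0,2.1,2.2,2.27]:
    X=-.08*np.cos(.5236+av);Z=.03+.08*np.sin(.5236+av);p=[.535+c*X+.074*sn,.0274+sn*X-.074*c,Z];print(av,(np.array(proj(s2,p))-[220,150])*5)
# work plate
for f,ss in (('before',dict(np.load('pics/scene0.npz'))),('after',s2)):
    P=pts(ss);l=(P[...,:2]-[.535,.0274])@np.array([[c,-sn],[sn,c]]);h=cv2.cvtColor(ss['color'],cv2.COLOR_RGB2HSV)
    d=(abs(P[...,2]-.026)<.004)&(h[...,1]>130)&(abs(l[...,1]-.055)<.045)&(abs(l[...,0])<.05)
    print(f,d.sum(),l[d].min(0),l[d].max(0))
E
```

```text
101 [182.72277228 446.83168317] [ 0.64185131 -0.0052537   0.06479442]
2.0 [182.00049128 398.08657954]
2.1 [183.58698898 415.52315418]
2.2 [185.06746652 432.06808309]
2.27 [186.03168921 443.01664965]
before 316 [-0.02800204  0.03195227] [0.03401755 0.07809861]
after 266 [-0.02733731  0.03186685] [0.03294307 0.07767209]
```

View pics/s11b.png

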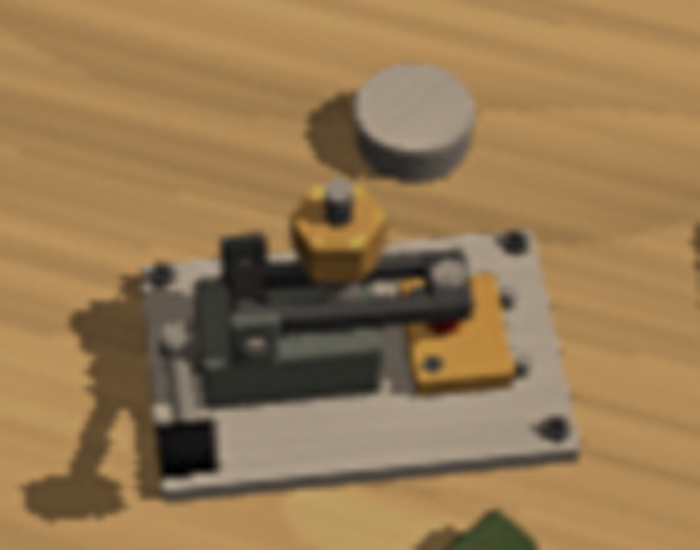

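View pics/t11b.png

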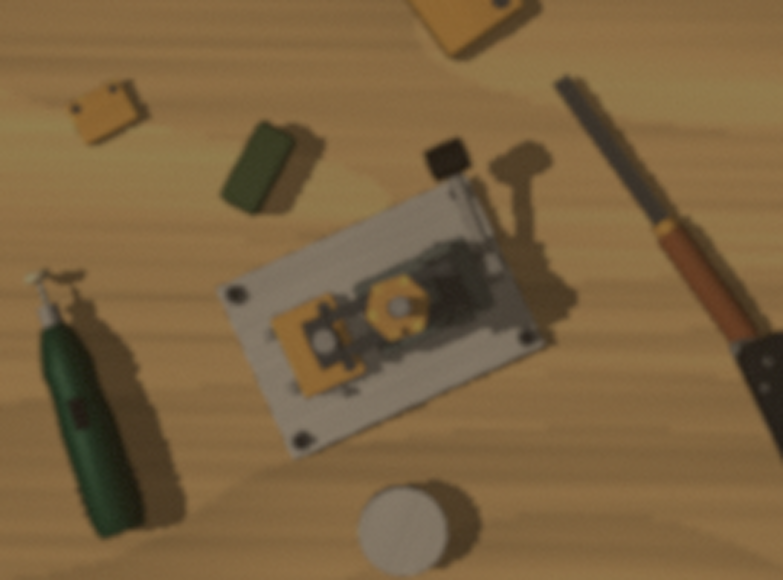

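```bash
cd .;python3 - <<'E'
from h import *
print(workorder.close_job(), robot.get_obs()['time'])
E
```

```text
the job is handed in; nothing more can be done
the job is handed in; nothing more can be done
```

The nut is set, the lever is over at its stop, and I handed the job in at about 29 s of the 72 s. I had no direct reading of the final foot force, so that figure is worked out from the trial throws.

**What I did**
- I turned the nut 1.90 rad and pinched the lever for a trial throw. It had not bitten by about 1.5 to 1.7 rad, so I brought the lever back.
- I turned the nut another 1.35 rad, making 3.25 rad in all, and tried again. Comparing forward and backward forces put the bite at about 1.15 rad.
- On the final throw I pushed with closed fingers, and the rising force suggested a bite of 1.15 to 1.2 rad. I kept pushing until the lever snapped past dead centre onto its stop.

**Last checks**
- **Lever:** the knob's height at the stop matched the locked position. It did not move under an 11 N push, and the camera position agreed with 2.27 rad.
- **Plate:** it is within about 1 mm of where it started at the pins.
- **Things around the clamp:** I touched none of them and they look unmoved in the last picture. I did not measure their positions again.
- **Robot:** the arm is clear and touching nothing.

**What went wrong or disagreed**
- The knob crept in the fingers during the pinched throw, so the camera showed the lever about 0.2 rad behind my calculated angle.
- When I let go under load at about 1.6 rad, the lever sprang back to about 1.03 rad. That is why I pushed it over instead.
- Because of this, the bite estimates range from about 1.05 to 1.2 rad. That suggests roughly 53 to 60 N at the foot, inside the 48 to 70 N allowed.

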